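Make up the repotting tray

TASK

Make up the repotting tray: first set the small round saucer in the round recess and then stand the round pot upright in it, lay the T-handled dibber in the T-shaped recess and the round-headed plant marker in the straight recess. Let each rest fully down in its place, and do not drop the saucer or the pot. Leave the look-alikes (square pot, straight stake, square-headed marker) where they are.

Things in the scene. Friction and masses are not known exactly. Their poses are not given: they have to be found in the camera images.
- saucer: small round terracotta saucer, outside diameter 66 mm, straight sides, 18 mm high, wall 4 mm, floor 4 mm thick (inside diameter 58 mm); about 0.08 kg; loose, upright; origin at the centre of its underside, z up. Goes in round_bay.
- round_pot: round terracotta flower pot, 52 mm high; underside 36 mm in diameter, widening upwards; the top 15 mm is a straight rim band 55 mm in diameter (from 37 to 52 mm height); open at the top, wall 4 mm; about 0.09 kg; loose, upright; origin at the centre of its underside, z up. Goes into the saucer.
- dibber: wooden T-handled dibber lying flat, round bar 16 mm thick, 96 mm long, about 0.035 kg; origin at its underside below the shaft's axis, near the centre of mass; x along the shaft: point at x = -62 mm (taper from -44), cross-handle (56 mm along y) centred at x = +26 mm; z up; handle away from the robot within 0.35 rad. Goes in t_bay.
- round_marker: white ceramic plant marker lying flat, 12 mm thick, about 96 mm long; stem 14 mm wide with its pointed end at x = -48 mm, round disc head 30 mm in diameter centred at x = +33 mm; origin at mid-length on its underside, z up; about 0.045 kg; head away from the robot within 0.35 rad. Goes in straight_bay.
- square_pot: look-alike: square terracotta pot, 52 mm high, 52 mm square over its rim. Loose, stays where it is. Origin at the centre of its underside.
- stake: look-alike: plain straight wooden stake without a cross-handle, 96 mm long, 16 mm thick, pointed at -x, lying flat. Loose, stays where it is. Origin at mid-length on its underside.
- square_marker: look-alike: white ceramic plant marker of the same size but with a square head 30 x 30 mm, lying flat. Loose, stays where it is. Origin at mid-length on its underside.
- round_bay: wooden insert 128 (x) x 100 (y) x 9 mm, fixed in the dark tray; origin: centre of its underside, 5 mm above the table; +x away from the robot within 0.1 rad. It has a round recess 87 mm in diameter about the insert's centre, 5 mm deep; the recess floor is 4 mm above the origin. Three inserts lie side by side in any order in one fixed tray 144 x 316 mm, rim 14 mm high, level with them.
- t_bay: wooden insert 128 (x) x 100 (y) x 9 mm, fixed in the dark tray; origin: centre of its underside, 5 mm above the table; +x away from the robot within 0.1 rad. T-shaped recess 5 mm deep, floor 4 mm above the origin: cross part x = 18 to 60 mm, y = -40 to 40 mm; stem part x = -60 to 18 mm, y = -20 to 20 mm. The dibber, handle to +x, is centred in it with its origin at x = 14 mm, y = 0.
- straight_bay: wooden insert 128 (x) x 100 (y) x 9 mm, fixed in the dark tray; origin: centre of its underside, 5 mm above the table; +x away from the robot within 0.1 rad. It has a straight rectangular recess about the insert's centre, 120 mm along x and 52 mm along y, 5 mm deep (floor 4 mm above the origin). Not listed: a brass nozzle, 32 mm wide, 50 mm high, stands among the things, over 0.1 m from each.
Not all that is in view belongs to the job. What is shaped like the dibber but grey or red is not meant.

How it is judged:
By the outcome, as a careful person would: the job done as asked, in the order asked, and still so for the second after the job is handed in, with the robot touching nothing.
It also fails if it takes over 104 s, if anything falls off the work surface, if the arm or the gripper's body presses on something with over 40 N, if the wrist force passes 120 N, or if a joint passes its speed limit or range.

ROBOT

A 6-joint arm with a two-finger parallel gripper is mounted at the origin on the work surface. World frame = base frame: x ahead of the robot, y to its left, z up, the work surface at z = 0. Lengths are in m, angles in rad, forces in N, time in s.
With the tool pointing down it reaches from about 0.35 to 0.775 m from the base axis. Payload 7.3 kg.
Tool frame: the origin (TCP) lies at the very end of the fingers, on their centre line; the grasp point (between the pads) lies 19 mm behind it (robot.tcp_to_grasp is the z of the grasp point in the tool frame, in m); z points along the fingers, y is the line along which they close (so a half turn about z gives the same grasp; the last joint's range is limited). The gripper opens to 92 mm and grips with 3 to 60 N. Pads are 19 mm wide; open, the fingers measure 130 mm over their backs; the gripper's body (75 mm by 190 mm) begins 47 mm behind the grasp point.
Start: joints at [1.138, 0.342, 1.524, -0, 1.275, -0.146], TCP at [0.148, 0.504, 0.205] pointing down, gripper open.
Joint ranges: [-2.53, 2.53], [-0.77, 2.02], [0.04, 2.7], [-1, 4.14], [0.28, 2.66], [-3.11, 3.11]. Speed limits (rad/s): [2.57, 2.57, 3.14, 3.14, 3.14, 3.14].

INTERFACE

Orientations are given as [roll, pitch, yaw] about the fixed x, y, z axes, in that order (R = Rz(yaw) Ry(pitch) Rx(roll)).
In Python, from cell import monitor, read_camera, get_calibration, job, robot gives the robot as it stands. The module is installed in compiled form; this text tells all that it offers.
- The arm moves only by the tool send_rows, never from a script. Its argument "targets" is a list of rows, each an object with "translation": the shift along the tool's x, y, z in cm, a list of three; "spin": the turn about the tool's z in degrees; "jaw": the opening, from 0 (shut) to 1 (fully open). A call has exactly 5 rows; each row is the pose to reach, as a shift and turn from the pose commanded when the call began, along the tool's axes at that moment; what a row does not reach only later rows make up. A row lasts 1/10 s, in which the tool goes at most 50 mm and 8.59 degrees, less where a joint would pass 70% of its speed; a pose out of reach is approached as far as the arm can. A call with a gripper value outside its range is refused whole. The fingers move at their own pace and stop on an object; "force" is the grip in N (left out, the last holds). Time passes only in rows, so rows that repeat a pose let the fingers close, or fill a call up. It gives the time, the measured TCP pose, the force, the opening and the grip force at its end, in the units of the state.
- monitor.observe(): the state, without advancing time (a new reading comes with each control period).
- read_camera(name): name is "scene" or "side" or "wrist"; returns (picture, depth): 480x640x3 uint8, red, green, blue; 480x640 float32, m along the optical axis (not along the pixel's ray), 0 where there is no reading.
- get_calibration(name): a dict with "intrinsics" (3x3 intrinsics, pixels), "D" ([k1, k2, p1, p2, k3] as OpenCV has them; the pictures are not rectified), "origin" and "orientation" of the camera in the world; the wrist camera has in their place "hand_eye" (4x4, takes a point from camera to tool coordinates, whose origin is the TCP and whose axes are the flange's). Camera axes: x right, y up, looking along -z (the intrinsics and any distortion apply to the point x, -y, -z); pixel columns grow to the right and rows downward; lengths in m; the calibration is good to about 2 mm. A picture is of the moment at which its call begins: read the wrist's pose just before it. get_calibration takes no time and is no camera call.
- job.hand_in(): hands the job in; it is judged then, once.
The state is a dict: "time": time; "qpos": joint angles; "qvel": joint speeds; "joint_efforts": joint torques, N m; "tool_pos": TCP position; "tool_rot": TCP orientation; "contact_force": force on the tool from outside, world axes, zero at the start; "torque": the same for the moment, N m; "opening": finger opening in m; "grip_force": force on a finger pad.
Only numpy, scipy, OpenCV 4.12 (cv2) and the standard library are available. Lean on these libraries where they do the work, as an engineer would, in place of code of your own. Each camera call takes 0.05 s, during which the arm holds its last target. There are 200 camera calls.

## Working session

There is one attempt and no reset: what is moved stays moved. The work goes in short steps, Python scripts to look and compute and a tool call to move; the robot and the scene stay as the last step left them, time stands still between calls to the robot, and variables do not carry over. Pictures are saved under pics/ and viewed, at most 14 in all, crops included, and the job is handed in when it is done.

Besides the shell and the picture viewer there is one more tool, called after "Call:" as name(argument=value, ...), one argument or row to a line, values as JSON. send_rows: Moves the arm, as the interface text tells. Its arguments: {"type":"object","properties":{"targets":{"type":"array"},"force":{"type":"number"}},"required":["targets"]}

```bash
mkdir -p pics
python3 - <<'E'
from cell import monitor, read_camera, get_calibration, robot
import cv2,numpy as np
print(monitor.observe())
for n in ("scene","side","wrist"):
    p,d=read_camera(n); np.savez(f"pics/{n}0.npz",p=p,d=d); cv2.imwrite(f"pics/{n}0.png",p[:,:,::-1]); print(n,get_calibration(n))
print([a for a in dir(robot) if a[0]!='_'],robot.tcp_to_grasp)
E
```

```text
{'time': 0.0, 'qpos': array([ 1.13799087e+00,  3.42736077e-01,  1.52500908e+00, -1.78622317e-05,
        1.27542241e+00, -1.46022780e-01]), 'qvel': array([ 0.00235847, -0.00133901, -0.00130776,  0.00010066, -0.00191488,
        0.00028452]), 'joint_efforts': array([-8.28740008e-05, -4.31245816e+01, -2.44216669e+01,  7.17364135e-02,
        5.59779222e-02, -1.17519794e-04]), 'tool_pos': array([0.14831228, 0.50315051, 0.20434084]), 'tool_rot': array([-3.14003202e+00, -2.12257505e-04,  2.85481503e+00]), 'contact_force': array([-0.69392411,  0.48006204, -0.24422697]), 'torque': array([ 0.01596634, -0.00856971, -0.03373877]), 'grip_force': 0.0, 'opening': 0.09149420908513714}
scene {'intrinsics': array([[616.51744486,   0.        , 331.3022752 ],
       [  0.        , 616.51744486, 238.90360427],
       [  0.        ,   0.        ,   1.        ]]), 'D': array([-0.14853063,  0.        ,  0.        ,  0.        ,  0.        ]), 'origin': array([ 1.21422212, -0.77000238,  0.71972468]), 'orientation': array([ 0.99505514, -0.00369723,  0.71554915])}
side {'intrinsics': array([[565.9373548 ,   
[... 272 characters left out ...]
ation': array([ 0.92273697, -0.00492008, -2.99778771])}
wrist {'intrinsics': array([[407.54014365,   0.        , 313.09669734],
       [  0.        , 407.54014365, 232.13127631],
       [  0.        ,   0.        ,   1.        ]]), 'D': array([-0.00771094,  0.        ,  0.        ,  0.        ,  0.        ]), 'hand_eye': array([[-4.93342752e-04,  9.55788271e-01,  2.94055332e-01,
         7.82795962e-02],
       [ 9.99999042e-01,  9.13367547e-05,  1.38084107e-03,
        -9.01793850e-04],
       [ 1.29293364e-03,  2.94055731e-01, -9.55787401e-01,
        -1.80219959e-01],
       [ 0.00000000e+00,  0.00000000e+00,  0.00000000e+00,
         1.00000000e+00]])}
['IKError', 'tcp_to_grasp'] -0.0188
```

View pics/scene0.png

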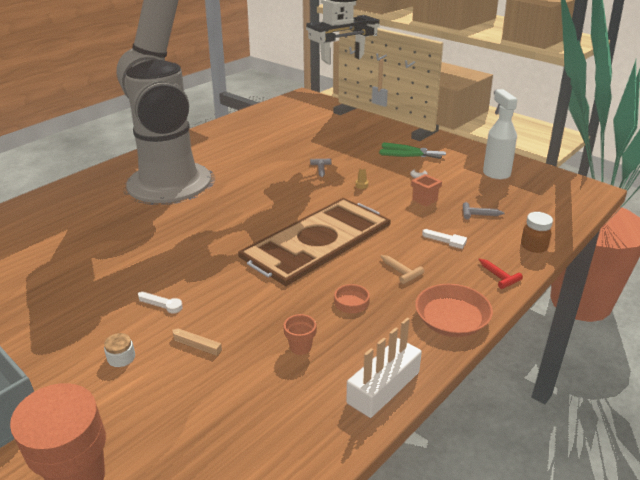

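View pics/side0.png

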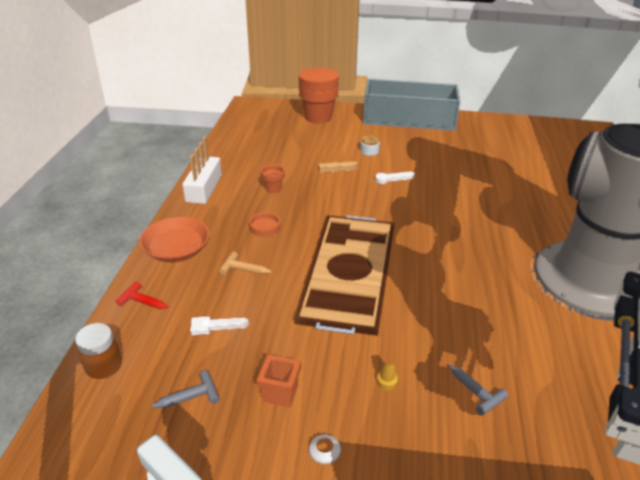

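The scene view shows the round pot (300,333), saucer (351,300), dibber (403,268), round marker (160,302), stake (195,341), and the tray with the T recess near (285,257), round recess (318,236), straight recess (350,215). The side view has the same things: pot (272,178), saucer (264,224), dibber (245,266), marker (395,177).

```bash
cat > h.py <<'E'
import numpy as np,cv2
from scipy.spatial.transform import Rotation as Rn
from cell import monitor, read_camera, get_calibration
F=np.diag([1,-1,-1.])
def pose(name,st=None):
    c=get_calibration(name)
    if name=="wrist":
        T=np.eye(4);T[:3,:3]=Rn.from_euler("xyz",st["tool_rot"]).as_matrix();T[:3,3]=st["tool_pos"]
        T=T@c["hand_eye"];return c,T[:3,:3],T[:3,3]
    return c,Rn.from_euler("xyz",c["orientation"]).as_matrix(),c["origin"]
def rays(name,uv,st=None):
    c,R,o=pose(name,st)
    n=cv2.undistortPoints(np.asarray(uv,float).reshape(-1,1,2),c["intrinsics"],c["D"]).reshape(-1,2)
    return o,np.c_[n,np.ones(len(n))]@F@R.T
def plane(name,uv,z,st=None):
    o,d=rays(name,uv,st); return o+d*((z-o[2])/d[:,2])[:,None]
def cloud(name,dep,st=None):
    v,u=np.mgrid[0:480,0:640]
    o,d=rays(name,np.c_[u.ravel(),v.ravel()],st)
    P=o+d*dep.reshape(-1,1); P[dep.ravel()==0]=np.nan
    return P.reshape(480,640,3)
def comp(mask,seed,r=6):
    n,l=cv2.connectedComponents(mask.astype(np.uint8)); w=l[seed[1]-r:seed[1]+r+1,seed[0]-r:seed[0]+r+1]; w=w[w>0]
    return l==np.bincount(w).argmax() if len(w) else np.zeros_like(mask)
E
python3 - <<'E'
from h import *
S={"scene":dict(pot=(300,333),saucer=(351,300),dibber=(403,268),marker=(160,302),stake=(195,341),sqpot=(426,188),sqmark=(443,237),tray=(300,240)),
"side":dict(pot=(272,178),saucer=(264,224),dibber=(245,266),marker=(395,177),stake=(338,167),sqpot=(280,378),sqmark=(220,325),tray=(350,290))}
for n in S:
    f=np.load(f"pics/{n}0.npz"); P=cloud(n,f["d"]); Z=P[...,2]
    tb=(abs(Z)<.02); print(n,"table z",np.nanmedian(Z[tb]),np.nanstd(Z[tb]))
    for k,s in S[n].items():
        m=comp((Z>.006)&(Z<.2),s,12); Q=P[m]
        if len(Q)<10: print(k,"none");continue
        zt=np.percentile(Q[:,2],95); T=Q[Q[:,2]>zt-.006]
        r=cv2.minAreaRect((Q[:,:2]*1000).astype(np.float32)); c,rad=cv2.minEnclosingCircle((T[:,:2]*1000).astype(np.float32))
        print(k,m.sum(),"zt %.3f"%zt,"rect",np.round(r[0]),np.round(r[1]),round(r[2],1),"circ",np.round(c),round(rad),"mean",np.round(Q.mean(0)*1000))
E
```

```text
scene table z -0.0011671765684753144 0.004487461482257796
pot 1005 zt 0.052 rect [ 671. -220.] [55. 56.] 53.7 circ [ 671. -221.] 29 mean [ 671. -221.   36.]
saucer 437 zt 0.018 rect [658. -68.] [64. 68.] 31.3 circ [657. -69.] 35 mean [658. -69.  13.]
dibber 385 zt 0.016 rect [669.  81.] [56. 99.] 63.9 circ [665.  69.] 49 mean [676.  67.  12.]
marker 331 zt 0.012 rect [ 394. -311.] [96. 30.] 20.3 circ [ 395. -313.] 48 mean [ 401. -309.   10.]
stake 521 zt 0.017 rect [ 532. -335.] [98. 21.] 17.4 circ [ 532. -336.] 49 mean [ 537. -335.   13.]
sqpot 707 zt 0.051 rect [515. 387.] [ 72. 175.] 34.7 circ [543. 345.] 37 mean [538. 349.  32.]
sqmark 299 zt 0.014 rect [671. 227.] [96. 33.] 10.2 circ [671. 225.] 48 mean [679. 226.  10.]
tray 5840 zt 0.015 rect [467.  46.] [341. 151.] 87.3 circ [467.  47.] 174 mean [470.  33.  11.]
side table z 0.0011953986771514047 0.0045100331614212836
pot 521 zt 0.053 rect [ 668. -218.] [58. 55.] 76.8 circ [ 671. -219.] 33 mean [ 668. -215.   37.]
saucer 382 zt 0.019 rect [655. -65.] [65. 69.] 14.5 circ [654. -66.] 36 mean [655. -65.  14.]
dibber 482 zt 0.019 rect [657.  74.] [58. 93.] 79.8 circ [661.  76.] 49 mean [669.  75.  14.]
marker 237 zt 0.015 rect [ 390. -306.] [96. 32.] 16.1 circ [ 389. -304.] 49 mean [ 395. -305.   11.]
stake 270 zt 0.018 rect [ 531. -333.] [96. 26.] 14.4 circ [ 531. -333.] 48 mean [ 531. -330.   14.]
sqpot 1653 zt 0.054 rect [540. 348.] [56. 53.] 84.9 circ [540. 349.] 37 mean [540. 351.  38.]
sqmark 595 zt 0.015 rect [668. 229.] [94. 33.] 11.2 circ [668. 231.] 48 mean [675. 231.  12.]
tray 8695 zt 0.017 rect [466.  47.] [340. 145.] 87.2 circ [465.  47.] 173 mean [466.  69.  13.]
```

Call:
send_rows(
  targets=[
    {"translation": [-3.8, -2.4, 0], "spin": -3.3, "jaw": 1},
    {"translation": [-7.7, -4.8, 0], "spin": -6.6, "jaw": 1},
    {"translation": [-11.5, -7.2, 0], "spin": -9.8, "jaw": 1},
    {"translation": [-15.4, -9.6, 0], "spin": -13.1, "jaw": 1},
    {"translation": [-19.2, -12, 0], "spin": -16.4, "jaw": 1},
  ],
)

```text
time: 0.65
tool_pos: [0.2995, 0.3327, 0.2049]
tool_rot: [3.142, 0.0, -3.139]
contact_force: [0.9, -0.2, -0.8]
opening: 0.0916
grip_force: 0.0
```

Call:
send_rows(
  targets=[
    {"translation": [-3, -3.8, 0], "spin": 0, "jaw": 1},
    {"translation": [-6, -7.6, 0], "spin": 0, "jaw": 1},
    {"translation": [-9, -11.4, 0], "spin": 0, "jaw": 1},
    {"translation": [-12, -15.2, 0], "spin": 0, "jaw": 1},
    {"translation": [-15, -19, 0], "spin": 0, "jaw": 1},
  ],
)

```text
time: 1.15
tool_pos: [0.4494, 0.1423, 0.205]
tool_rot: [3.141, 0.0, 3.141]
contact_force: [-0.2, 1.2, 0.7]
opening: 0.0916
grip_force: 0.0
```

Call:
send_rows(
  targets=[
    {"translation": [-3, -3.8, 0], "spin": 0, "jaw": 1},
    {"translation": [-6, -7.6, 0], "spin": 0, "jaw": 1},
    {"translation": [-9, -11.4, 0], "spin": 0, "jaw": 1},
    {"translation": [-12, -15.2, 0], "spin": 0, "jaw": 1},
    {"translation": [-15, -19, 0], "spin": 0, "jaw": 1},
  ],
)

```text
time: 1.65
tool_pos: [0.5993, -0.0478, 0.2047]
tool_rot: [3.141, -0.0, 3.141]
contact_force: [0.5, 0.2, 0.1]
opening: 0.0918
grip_force: 0.0
```

Run:
```python
from h import *
s=monitor.observe(); p,d=read_camera("wrist"); s2=monitor.observe()
print(s["time"],s["tool_pos"],s["tool_rot"],s2["tool_pos"],s2["tool_rot"])
np.savez("pics/w1.npz",p=p,d=d,tp=s2["tool_pos"],tr=s2["tool_rot"]); cv2.imwrite("pics/w1.png",p[:,:,::-1])
P=cloud("wrist",d,s2); Z=P[...,2]; print("table",np.nanmedian(Z[abs(Z)<.004]))
n,l,st,c=cv2.connectedComponentsWithStats(((Z>.006)&(Z<.1)).astype(np.uint8))
for i in range(1,n):
    if st[i,4]<150: continue
    Q=P[l==i]; r=cv2.minAreaRect((Q[:,:2]*1000).astype(np.float32))
    print(np.round(c[i]),st[i,4],np.round(r[0],1),np.round(r[1]),round(r[2],1),"mean",np.round(np.nanmean(Q,0)*1000),"z95 %.4f"%np.nanpercentile(Q[:,2],95))
```

```text
1.65 [ 0.59928403 -0.04778201  0.20472003] [ 3.14128382e+00 -4.37476407e-04  3.14075260e+00] [ 0.60294688 -0.0541401   0.20370642] [-3.13822038e+00  2.01975257e-03  3.13694699e+00]
table -0.00012376835386945784
[427.  62.] 48108 [490.7  38.6] [339. 109.] 87.9 mean [490.  41.  10.] z95 0.0140
[ 10. 150.] 972 [ 553.5 -335.4] [54. 18.] 16.5 mean [ 560. -329.   14.] z95 0.0179
[433. 256.] 1421 [665.5  61.5] [30. 99.] 63.7 mean [664.  59.  13.] z95 0.0158
[294. 254.] 1251 [659.9 -75.9] [65. 65.] 69.2 mean [660. -76.  15.] z95 0.0188
[592. 265.] 1559 [670.9 218.3] [88. 30.] 12.0 mean [675. 218.  10.] z95 0.0116
[125. 277.] 3197 [ 671.7 -227.3] [54. 53.] 53.9 mean [ 674. -231.   37.] z95 0.0531
[322. 395.] 559 [820.5 -46.8] [63. 25.] 8.5 mean [821. -48.  17.] z95 0.0248
[430. 394.] 774 [820.   67.8] [22. 64.] 87.6 mean [820.  68.  16.] z95 0.0239
[199. 402.] 3031 [ 820.9 -173.8] [79. 43.] 68.7 mean [ 814. -174.   36.] z95 0.0515
```

View pics/w1.png

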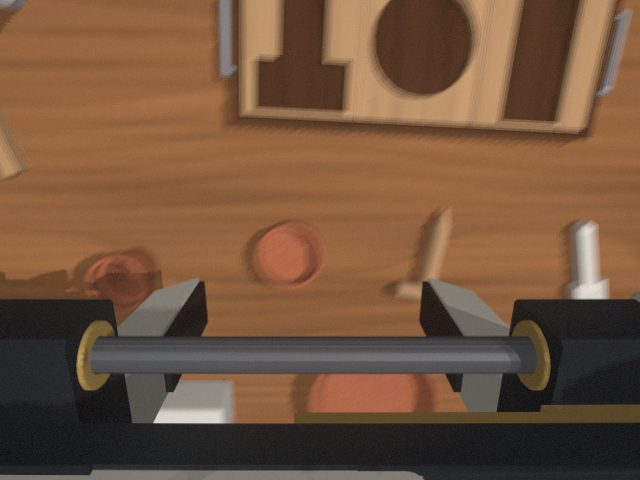

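The wrist view was taken with the arm still settling; it shows the saucer (287,254), dibber (433,256), pot (125,277) and the tray recesses at the top. I'll repeat it at rest for exact numbers.

```bash
cat > meas.py <<'E'
from h import *
def shot(tag=None):
    s=monitor.observe(); p,d=read_camera("wrist"); s2=monitor.observe()
    print("t %.2f"%s2["time"],np.round(s["tool_pos"],4),np.round(s2["tool_pos"],4),"yaw %.4f"%s2["tool_rot"][2],"op %.4f F"%s2["opening"],np.round(s2["contact_force"],1))
    if tag: cv2.imwrite(f"pics/{tag}.png",p[:,:,::-1])
    s["tool_pos"]=(s["tool_pos"]+s2["tool_pos"])/2
    return p,d,s
def recess(p,s,z=.014):
    g=cv2.GaussianBlur(p,(5,5),0).max(2); m=(g<95).astype(np.uint8)
    n,l,st,c=cv2.connectedComponentsWithStats(m)
    for i in range(1,n):
        if not 1500<st[i,4]<25000 or st[i,1]+st[i,3]>290: continue
        k=cv2.findContours((l==i).astype(np.uint8),0,1)[0][0].reshape(-1,2)
        Q=plane("wrist",k,z,s)[:,:2]*1000; r=cv2.minAreaRect(Q.astype(np.float32))
        print("recess",np.round(c[i]),st[i],np.round(r[0],1),np.round(r[1],1),round(r[2],1))
def items(p,d,s,zmin=.006):
    P=cloud("wrist",d,s); Z=P[...,2]
    n,l,st,c=cv2.connectedComponentsWithStats(((Z>zmin)&(Z<.1)).astype(np.uint8))
    for i in range(1,n):
        if st[i,4]<300: continue
        Q=P[l==i]; r=cv2.minAreaRect((Q[:,:2]*1000).astype(np.float32)); xy=Q[:,:2]*1000
        e,v=np.linalg.eigh(np.cov(xy.T)); a=v[:,1]*np.sign(v[0,1])
        print(np.round(c[i]),st[i,4],np.round(r[0],1),np.round(r[1]),round(r[2],1),"mean",np.round(Q.mean(0)*1000),"pca",round(np.degrees(np.arctan2(a[1],a[0])),1))
E
python3 - <<'E'
from meas import *
import time
p,d,s=shot("w2"); p,d,s=shot("w3"); recess(p,s); items(p,d,s)
E
```

```text
t 1.75 [ 0.6029 -0.0541  0.2037] [ 0.6008 -0.0511  0.2034] yaw 3.1361 op 0.0918 F [-0.2  0.4 -0.3]
t 1.80 [ 0.6008 -0.0511  0.2034] [ 0.5992 -0.0486  0.2035] yaw 3.1373 op 0.0916 F [-0.8  0.3 -1.6]
recess [423.  96.] [ 241    0  392  133 4263] [484.8  48.2] [319.2 105. ] 87.4
recess [310.  60.] [ 264    0   93  107 7023] [478.2 -53.4] [77.7 81.4] 87.0
recess [432.  40.] [ 382    0  102   89 7660] [472.7  47.8] [84.  67.4] 89.8
recess [550.  56.] [ 512    0   80  117 6718] [483.6 147.6] [49.3 91. ] 87.2
[433.  61.] 48381 [486.2  46.7] [339. 106.] 87.9 mean [485.  50.  12.] pca 88.8
[ 11. 147.] 1154 [ 546.8 -327.9] [60. 17.] 15.5 mean [ 554. -322.   14.] pca 8.6
[438. 253.] 1427 [659.3  70.6] [30. 98.] 64.7 mean [657.  68.  14.] pca -21.1
[597. 264.] 1760 [666.4 226. ] [91. 31.] 13.9 mean [670. 226.  12.] pca 15.3
[297. 253.] 1318 [654.8 -67.4] [65. 65.] 17.9 mean [656. -67.  16.] pca -6.3
[129. 276.] 3188 [ 667.  -219.8] [52. 54.] 38.1 mean [ 670. -223.   37.] pca -48.7
[328. 395.] 653 [817.3 -37.2] [67. 28.] 13.5 mean [818. -37.  16.] pca 9.0
[434. 393.] 846 [816.4  76.1] [24. 64.] 87.7 mean [816.  77.  16.] pca -3.4
[202. 402.] 3221 [ 816.1 -166.8] [83. 43.] 69.4 mean [ 810. -167.   36.] pca 85.0
```

Call:
send_rows(
  targets=[
    {"translation": [-1.4, -0.4, 3], "spin": 0, "jaw": 1},
    {"translation": [-3, -0.9, 7], "spin": 0, "jaw": 1},
    {"translation": [-4.6, -1.4, 11], "spin": 0, "jaw": 1},
    {"translation": [-5.4, -1.7, 14], "spin": 0, "jaw": 1},
    {"translation": [-5.6, -1.75, 15.6], "spin": 0, "jaw": 1},
  ],
)

```text
time: 2.3
tool_pos: [0.6529, -0.0624, 0.0457]
tool_rot: [3.14, -0.005, -3.141]
contact_force: [0.2, 1.3, -0.1]
opening: 0.0917
grip_force: 0.0
```

Call:
send_rows(
  targets=[
    {"translation": [0, 0, 1.5], "spin": 0, "jaw": 1},
    {"translation": [0, 0, 2.6], "spin": 0, "jaw": 1},
    {"translation": [0, 0, 3.4], "spin": 0, "jaw": 1},
    {"translation": [0, 0, 3.9], "spin": 0, "jaw": 1},
    {"translation": [0, 0, 4], "spin": 0, "jaw": 1},
  ],
)

```text
time: 2.8
tool_pos: [0.6545, -0.0635, 0.0092]
tool_rot: [-3.142, 0.0, 3.141]
contact_force: [-0.0, -0.9, -0.0]
opening: 0.0918
grip_force: 0.0
```

Call:
send_rows(
  targets=[
    {"translation": [0, 0, 0], "spin": 0, "jaw": 0.85},
    {"translation": [0, 0, 0], "spin": 0, "jaw": 0.8},
    {"translation": [0, 0, 0], "spin": 0, "jaw": 0.8},
    {"translation": [0, 0, 0], "spin": 0, "jaw": 0.8},
    {"translation": [0, 0, 0], "spin": 0, "jaw": 0.8},
  ],
  force=15,
)

```text
time: 3.3
tool_pos: [0.6546, -0.0635, 0.0092]
tool_rot: [3.142, 0.0, 3.141]
contact_force: [0.4, 1.0, 0.1]
opening: 0.0732
grip_force: 0.0
```

Run:
```python
from meas import *
for i in range(4): p,d,s=shot()
shot("w4")
```

```text
t 3.35 [ 0.6546 -0.0635  0.0092] [ 0.6546 -0.0635  0.0091] yaw 3.1410 op 0.0734 F [0.2 0.1 0.9]
t 3.40 [ 0.6546 -0.0635  0.0091] [ 0.6545 -0.0635  0.0091] yaw 3.1410 op 0.0735 F [-0.3 -0.2  0.5]
t 3.45 [ 0.6545 -0.0635  0.0091] [ 0.6545 -0.0635  0.009 ] yaw 3.1410 op 0.0736 F [-0.5 -0.  -0.1]
t 3.50 [ 0.6545 -0.0635  0.009 ] [ 0.6545 -0.0635  0.009 ] yaw 3.1410 op 0.0737 F [-0.9  0.1  0.3]
t 3.55 [ 0.6545 -0.0635  0.009 ] [ 0.6545 -0.0635  0.009 ] yaw 3.1410 op 0.0734 F [-0.  -0.5  0.2]
```

View pics/w4.png

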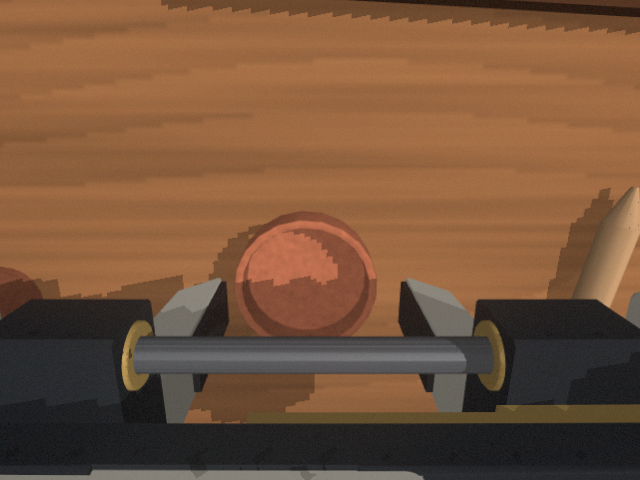

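The saucer (centre about (306,280)) sits 3–4 mm left of the finger centre line; I'll check its x by ray casting.

Run:
```python
from meas import *
p,d,s=shot()
h=cv2.cvtColor(p,cv2.COLOR_RGB2HSV)
P=cloud("wrist",d,s); m=(P[...,2]>.006)&(P[...,2]<.03); m[335:]=0
m=comp(m,(306,240),30); Q=P[m]; T=Q[Q[:,2]>.014][:,:2]
print(len(T),Q.min(0),Q.max(0))
from scipy.optimize import least_squares
k=cv2.findContours(m.astype(np.uint8),0,1)[0][0].reshape(-1,2); k=k[(k[:,1]<325)&(k[:,1]>212)]
for z in(.012,.018):
    X=plane("wrist",k,z,s)[:,:2]
    print(z,least_squares(lambda q:np.hypot(*(X-q[:2]).T)-q[2],[.655,-.067,.033],loss="soft_l1",f_scale=.002).x)
```

```text
t 3.60 [ 0.6545 -0.0635  0.009 ] [ 0.6545 -0.0635  0.009 ] yaw 3.1410 op 0.0734 F [-0.1  0.1  0.3]
3261 [ 0.62255694 -0.10107694  0.00600281] [ 0.68524904 -0.03598858  0.02058759]
0.012 [ 0.65620639 -0.06849059  0.03381883]
0.018 [ 0.65348765 -0.06836148  0.03267372]
```

Call:
send_rows(
  targets=[
    {"translation": [0, -0.4, 0.1], "spin": 0, "jaw": 0.8},
    {"translation": [0, -0.4, 0.1], "spin": 0, "jaw": 0.8},
    {"translation": [0, -0.4, 0.1], "spin": 0, "jaw": 0.6},
    {"translation": [0, -0.4, 0.1], "spin": 0, "jaw": 0.6},
    {"translation": [0, -0.4, 0.1], "spin": 0, "jaw": 0.6},
  ],
  force=15,
)

```text
time: 4.1
tool_pos: [0.6545, -0.0675, 0.008]
tool_rot: [3.141, 0.0, 3.141]
contact_force: [-0.2, 0.3, -0.2]
opening: 0.0567
grip_force: 0.0
```

Call:
send_rows(
  targets=[
    {"translation": [0, 0, 0], "spin": 0, "jaw": 0.6},
    {"translation": [0, 0, 0], "spin": 0, "jaw": 0.6},
    {"translation": [0, 0, -0.2], "spin": 0, "jaw": 0.6},
    {"translation": [0, 0, -0.8], "spin": 0, "jaw": 0.6},
    {"translation": [0, 0, -1.5], "spin": 0, "jaw": 0.6},
  ],
)

```text
time: 4.6
tool_pos: [0.6545, -0.0675, 0.0235]
tool_rot: [3.141, -0.0, 3.141]
contact_force: [0.2, 0.2, 1.0]
opening: 0.055
grip_force: 0.0
```

Run:
```python
from meas import *
shot();shot("w5"); print(monitor.observe()["grip_force"])
```

```text
t 4.65 [ 0.6545 -0.0675  0.0235] [ 0.6554 -0.0677  0.0251] yaw 3.1411 op 0.0548 F [ 1.7 -0.2  1.3]
t 4.70 [ 0.6554 -0.0677  0.0251] [ 0.6555 -0.0677  0.0247] yaw 3.1411 op 0.0548 F [ 0.6  0.4 -0.3]
0.0
```

View pics/w5.png

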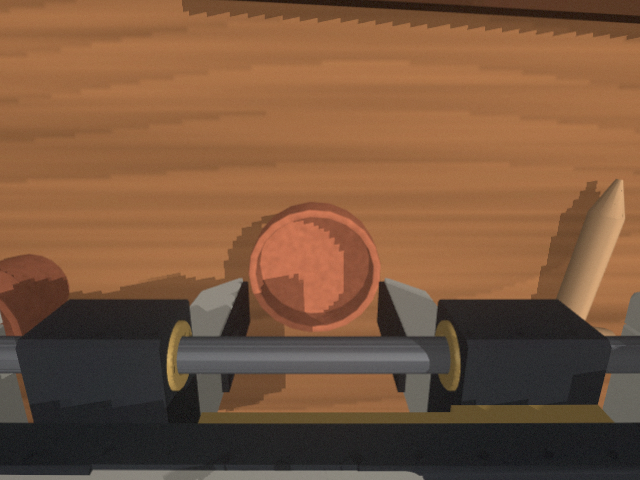

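The fingers closed to 55 mm with no grip force. The saucer (centre about (315,268)) is still on the table, so the fingers missed it or pushed it. I'll measure it from here.

```bash
cat >> meas.py <<'E'
from scipy.optimize import least_squares
def saucer(p,d,s,seed,ymax,top=.018,base=0,cam="wrist"):
    P=cloud(cam,d,s); m=(P[...,2]>base+.006)&(P[...,2]<base+.03); m[ymax:]=0
    m=comp(m,seed,20); k=cv2.findContours(m.astype(np.uint8),0,1)[0][0].reshape(-1,2); k=k[k[:,1]<ymax-4]
    for z in(base+.009,base+top):
        X=plane(cam,k,z,s)[:,:2]
        print(cam,z,least_squares(lambda q:np.hypot(*(X-q[:2]).T)-q[2],[.655,-.067,.033],loss="soft_l1",f_scale=.002).x)
E
python3 - <<'E'
from meas import *
p,d,s=shot(); saucer(p,d,s,(315,230),325)
P=cloud("wrist",d,s)
for u,v in((395,300),(235,300),(395,340),(160,330),(400,390)): print(u,v,P[v,u])
for n,c in(("scene",(351,300)),("side",(264,224))):
    p,d=read_camera(n); cv2.imwrite(f"pics/{n}1.png",p[:,:,::-1]); saucer(p,d,None,c,479,cam=n); 
    P=cloud(n,d);m=comp((P[...,2]>.006)&(P[...,2]<.2),c,10); print(m.sum(),np.nanmin(P[m],0),np.nanmax(P[m],0))
E
```

```text
t 4.75 [ 0.6555 -0.0677  0.0247] [ 0.6551 -0.0676  0.0241] yaw 3.1410 op 0.0549 F [ 0.6  0.9 -0.1]
wrist 0.009 [ 0.657564   -0.06838529  0.03439683]
wrist 0.018 [ 0.65381859 -0.06840115  0.03281234]
395 300 [ 0.64537035 -0.0385726   0.06690331]
235 300 [ 0.64660298 -0.0987234   0.06445111]
395 340 [ 0.62520912 -0.05101558  0.1262365 ]
160 330 [ 0.62021786 -0.10040599  0.13050725]
400 390 [ 0.66497515 -0.04063923  0.09256759]
scene 0.009 [ 0.65571933 -0.06619537  0.03209936]
scene 0.018 [ 0.66278054 -0.07509442  0.03168539]
7723 [ 0.38635826 -0.16506466  0.00600185] [0.69570961 0.13108468 0.19993474]
side 0.009 [ 0.65549967 -0.06713397  0.03116028]
side 0.018 [ 0.6522895  -0.05483142  0.03074968]
3020 [ 0.61784574 -0.23735293  0.00601406] [0.69249302 0.03078805 0.19981513]
```

Run:
```python
import cv2
a=cv2.imread("pics/scene1.png")[200:340,270:450]; b=cv2.imread("pics/side1.png")[140:280,180:360]
cv2.imwrite("pics/c1.png",cv2.resize(cv2.hconcat([a,b]),None,fx=2.2,fy=2.2,interpolation=2))
```

```text
(no output)
```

View pics/c1.png

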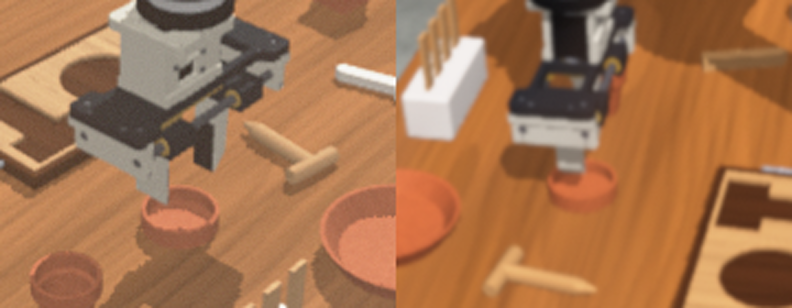

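The fingertips (scene (340,290), side (259,217)) are visibly above the saucer rim. I'll measure their true height.

Run:
```python
from meas import *
p,d,s=shot()
for n,(u0,u1,v0,v1) in (("scene",(331,345,280,298)),("side",(254,265,205,224))):
    p,d=read_camera(n); P=cloud(n,d)
    for v in range(v0,v1,2):
        print(n,v,[tuple(np.round(P[v,u]*1000).astype(int)) for u in range(u0,u1,3)])
p,d,s=shot(); P=cloud("wrist",d,s)
for v in range(276,310,4): print(v,[(u,*np.round(P[v,u]*1000).astype(int)) for u in (225,232,238,244,247,380,386,392,400)])
```

```text
t 4.90 [ 0.6545 -0.0675  0.0232] [ 0.6543 -0.0675  0.0229] yaw 3.1411 op 0.0551 F [-0.3  0.  -0.2]
scene 280 [(np.int64(682), np.int64(-155), np.int64(112)), (np.int64(689), np.int64(-155), np.int64(115)), (np.int64(692), np.int64(-152), np.int64(115)), (np.int64(666), np.int64(-113), np.int64(79)), (np.int64(667), np.int64(-106), np.int64(76))]
scene 282 [(np.int64(590), np.int64(-49), np.int64(1)), (np.int64(652), np.int64(-112), np.int64(68)), (np.int64(658), np.int64(-112), np.int64(71)), (np.int64(666), np.int64(-113), np.int64(75)), (np.int64(667), np.int64(-105), np.int64(71))]
scene 284 [(np.int64(593), np.int64(-52), np.int64(0)), (np.int64(652), np.int64(-112), np.int64(63)), (np.int64(660), np.int64(-113), np.int64(68)), (np.int64(667), np.int64(-114), np.int64(72)), (np.int64(667), np.int64(-105), np.int64(67))]
scene 286 [(np.int64(596), np.int64(-56), np.int64(-1)), (np.int64(651), np.int64(-111), np.int64(58)), (np.int64(657), np.int64(-110), np.int64(61)), (np.int64(666), np.int64(-112), np.int64(66)), (np.int64(667), np.int64(-106), np.int64(63))]
scene 288 [(np.int6
[... 6693 characters left out ...]
, np.int64(-97), np.int64(49)), (380, np.int64(654), np.int64(-41), np.int64(51)), (386, np.int64(647), np.int64(-41), np.int64(63)), (392, np.int64(646), np.int64(-39), np.int64(66)), (400, np.int64(644), np.int64(-37), np.int64(69))]
308 [(225, np.int64(644), np.int64(-100), np.int64(73)), (232, np.int64(646), np.int64(-98), np.int64(69)), (238, np.int64(646), np.int64(-96), np.int64(68)), (244, np.int64(652), np.int64(-96), np.int64(57)), (247, np.int64(655), np.int64(-96), np.int64(51)), (380, np.int64(656), np.int64(-41), np.int64(50)), (386, np.int64(649), np.int64(-41), np.int64(63)), (392, np.int64(646), np.int64(-40), np.int64(68)), (400, np.int64(644), np.int64(-38), np.int64(73))]
```

All three cameras agree: with TCP z reported as 23 mm, the fingertips are at about 47 mm. The real fingers therefore end about 24.5 mm short of the stated TCP, and the table reads z≈0 in the same clouds, so the arm pose itself is right. I'll allow for this offset everywhere: open, go lower, and check before closing.

Call:
send_rows(
  targets=[
    {"translation": [0, 0, 0], "spin": 0, "jaw": 0.9},
    {"translation": [0, 0, 0], "spin": 0, "jaw": 0.9},
    {"translation": [0, 0, 0], "spin": 0, "jaw": 0.9},
    {"translation": [0, 0, 0], "spin": 0, "jaw": 0.9},
    {"translation": [0, 0, 0], "spin": 0, "jaw": 0.9},
  ],
)

```text
time: 5.55
tool_pos: [0.6545, -0.0675, 0.023]
tool_rot: [3.142, 0.0, 3.141]
contact_force: [0.1, 0.0, 0.2]
opening: 0.0823
grip_force: 0.0
```

Call:
send_rows(
  targets=[
    {"translation": [0, 0, 0.6], "spin": 0, "jaw": 0.9},
    {"translation": [0, 0, 1.5], "spin": 0, "jaw": 0.9},
    {"translation": [0, 0, 2.4], "spin": 0, "jaw": 0.9},
    {"translation": [0, 0, 2.9], "spin": 0, "jaw": 0.9},
    {"translation": [0, 0, 3], "spin": 0, "jaw": 0.9},
  ],
)

```text
time: 6.05
tool_pos: [0.6538, -0.0674, -0.0084]
tool_rot: [3.141, -0.002, 3.141]
contact_force: [-0.1, 0.0, -0.3]
opening: 0.0822
grip_force: 0.0
```

```bash
cat >> meas.py <<'E'
def tips(d,s):
    P=cloud("wrist",d,s)[270:320]; rel=P-s["tool_pos"]
    for sg in(1,-1):
        m=(abs(rel[...,0])<.0125)&(sg*rel[...,1]>.002)&(sg*rel[...,1]<.058)&(rel[...,2]>.015)&(rel[...,2]<.06)
        q=P[m]; print("tip",len(q),"zmin pct",np.round(np.percentile(q[:,2],[2,10,30])*1000,1) if len(q) else "")
E
python3 - <<'E'
from meas import *
p,d,s=shot();p,d,s=shot(); tips(d,s); saucer(p,d,s,(310,230),330)
E
```

```text
t 6.10 [ 0.6538 -0.0674 -0.0084] [ 0.6541 -0.0674 -0.0079] yaw 3.1410 op 0.0826 F [0.4 0.2 0.3]
t 6.15 [ 0.6541 -0.0674 -0.0079] [ 0.6544 -0.0675 -0.0074] yaw 3.1410 op 0.0825 F [ 0.3  0.5 -0.4]
tip 2751 zmin pct [10.6 17.4 20.6]
tip 2651 zmin pct [10.8 17.5 20.1]
wrist 0.009 [ 0.655125   -0.06849766  0.03054802]
wrist 0.018 [ 0.65087731 -0.06850557  0.02889952]
```

Call:
send_rows(
  targets=[
    {"translation": [0, -0.05, 0.4], "spin": 0, "jaw": 0.9},
    {"translation": [0, -0.05, 0.9], "spin": 0, "jaw": 0.9},
    {"translation": [0, -0.05, 0.9], "spin": 0, "jaw": 0.6},
    {"translation": [0, -0.05, 0.9], "spin": 0, "jaw": 0.6},
    {"translation": [0, -0.05, 0.9], "spin": 0, "jaw": 0.6},
  ],
  force=15,
)

```text
time: 6.65
tool_pos: [0.6546, -0.068, -0.0159]
tool_rot: [3.142, 0.0, 3.141]
contact_force: [0.1, 0.2, -0.6]
opening: 0.0652
grip_force: 15.0
```

Call:
send_rows(
  targets=[
    {"translation": [0, 0, 0], "spin": 0, "jaw": 0.6},
    {"translation": [0, 0, 0], "spin": 0, "jaw": 0.6},
    {"translation": [0, 0, 0], "spin": 0, "jaw": 0.6},
    {"translation": [0, 0, 0], "spin": 0, "jaw": 0.6},
    {"translation": [0, 0, 0], "spin": 0, "jaw": 0.6},
  ],
)

```text
time: 7.15
tool_pos: [0.6545, -0.068, -0.0159]
tool_rot: [3.142, 0.0, 3.141]
contact_force: [0.8, 0.0, -0.0]
opening: 0.065
grip_force: 15.0
```

Call:
send_rows(
  targets=[
    {"translation": [0, 0, -0.5], "spin": 0, "jaw": 0.6},
    {"translation": [0, 0, -1.5], "spin": 0, "jaw": 0.6},
    {"translation": [0, 0, -3], "spin": 0, "jaw": 0.6},
    {"translation": [0, 0, -4.5], "spin": 0, "jaw": 0.6},
    {"translation": [0, 0, -5], "spin": 0, "jaw": 0.6},
  ],
)

```text
time: 7.65
tool_pos: [0.6561, -0.0683, 0.0373]
tool_rot: [-3.141, 0.005, 3.141]
contact_force: [0.3, -0.5, -1.7]
opening: 0.0649
grip_force: 15.0
```

Call:
send_rows(
  targets=[
    {"translation": [1, 0.6, 0], "spin": 0, "jaw": 0.6},
    {"translation": [3, 1.8, 0], "spin": 0, "jaw": 0.6},
    {"translation": [6, 3.7, 0], "spin": 0, "jaw": 0.6},
    {"translation": [9, 5.5, 0], "spin": 0, "jaw": 0.6},
    {"translation": [12, 7.4, 0], "spin": 0, "jaw": 0.6},
  ],
)

```text
time: 8.15
tool_pos: [0.5335, 0.0065, 0.0345]
tool_rot: [-3.142, 0.001, 3.141]
contact_force: [-0.2, 0.9, -0.8]
opening: 0.0648
grip_force: 15.0
```

Call:
send_rows(
  targets=[
    {"translation": [2.8, 1.7, 0], "spin": 0, "jaw": 0.6},
    {"translation": [5, 3, 0], "spin": 0, "jaw": 0.6},
    {"translation": [6.3, 3.9, 0], "spin": 0, "jaw": 0.6},
    {"translation": [6.8, 4.1, 0], "spin": 0, "jaw": 0.6},
    {"translation": [6.8, 4.1, 0], "spin": 0, "jaw": 0.6},
  ],
)

```text
time: 8.65
tool_pos: [0.4667, 0.0472, 0.0345]
tool_rot: [-3.142, 0.001, -3.141]
contact_force: [0.1, 0.0, -0.7]
opening: 0.0651
grip_force: 15.0
```

Run:
```python
from meas import *
for i in range(6): p,d,s=shot("w6")
print(monitor.observe()["grip_force"])
```

```text
t 8.70 [0.4667 0.0472 0.0345] [0.4675 0.0469 0.0345] yaw 3.1412 op 0.0650 F [-0.1 -0.1 -0.6]
t 8.75 [0.4675 0.0469 0.0345] [0.4678 0.0467 0.0344] yaw 3.1408 op 0.0653 F [0.1 0.6 0.2]
t 8.80 [0.4678 0.0467 0.0344] [0.4677 0.0466 0.0342] yaw 3.1405 op 0.0646 F [ 0.3 -0.7 -0.2]
t 8.85 [0.4677 0.0466 0.0342] [0.4676 0.0466 0.0341] yaw 3.1404 op 0.0650 F [ 0.3 -0.2 -1.1]
t 8.90 [0.4676 0.0466 0.0341] [0.4674 0.0466 0.034 ] yaw 3.1404 op 0.0651 F [-0.2  0.3 -0.9]
t 8.95 [0.4674 0.0466 0.034 ] [0.4672 0.0467 0.034 ] yaw 3.1404 op 0.0647 F [ 0.1 -0.3 -1. ]
14.999766378896311
```

View pics/w6.png

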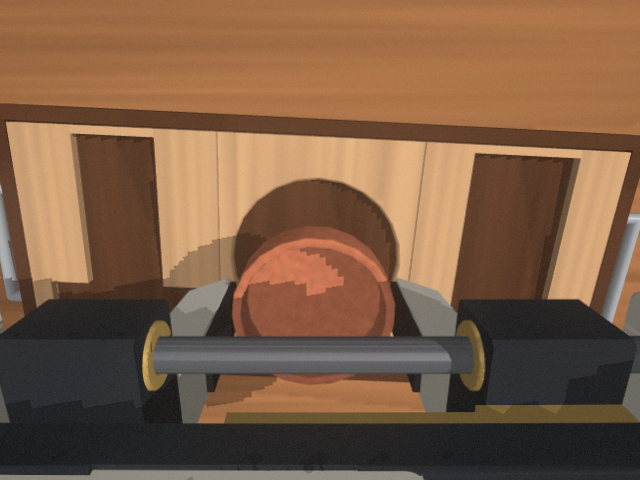

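The held saucer (315,300) hangs over the round recess, whose near arc tops out around (318,179). I'll fit the recess circle.

Run:
```python
from meas import *
p,d,s=shot()
g=cv2.GaussianBlur(p,(3,3),0).max(2).astype(int)
k=[(u,150+int(np.argmin(np.diff(g[150:250,u],n=1)))) for u in range(250,390,4)]
print(k[::5]); X=plane("wrist",k,.014,s)[:,:2]
print(least_squares(lambda q:np.hypot(*(X-q).T)-.0435,[.466,.047],loss="soft_l1",f_scale=.002).x)
P=cloud("wrist",d,s); m=(P[...,2]>.04)&(P[...,2]<.08);m[300:]=0; m=comp(m,(315,260),10)
k=cv2.findContours(m.astype(np.uint8),0,1)[0][0].reshape(-1,2);k=k[(k[:,1]<270)]
X=plane("wrist",k,.067,s)[:,:2]; print(least_squares(lambda q:np.hypot(*(X-q).T)-.033,[.466,.047],loss="soft_l1",f_scale=.002).x)
```

```text
t 9.00 [0.4672 0.0467 0.034 ] [0.467  0.0467 0.0339] yaw 3.1404 op 0.0649 F [ 0.3 -0.2 -1.4]
[(250, 209), (270, 191), (290, 182), (310, 178), (330, 180), (350, 186), (370, 198)]
[0.46562814 0.04627884]
[0.46499227 0.04541281]
```

Aligned within about 1 mm. Lower it gently.

Call:
send_rows(
  targets=[
    {"translation": [0, 0, 0.7], "spin": 0, "jaw": 0.6},
    {"translation": [0, 0, 1.7], "spin": 0, "jaw": 0.6},
    {"translation": [0, 0, 2.7], "spin": 0, "jaw": 0.6},
    {"translation": [0, 0, 3.3], "spin": 0, "jaw": 0.6},
    {"translation": [0, 0, 3.5], "spin": 0, "jaw": 0.6},
  ],
)

```text
time: 9.5
tool_pos: [0.4658, 0.0471, -0.0022]
tool_rot: [3.141, -0.002, 3.141]
contact_force: [0.6, 0.7, -0.9]
opening: 0.0651
grip_force: 15.0
```

Call:
send_rows(
  targets=[
    {"translation": [0, 0, 0], "spin": 0, "jaw": 0.6},
    {"translation": [0, 0, 0.2], "spin": 0, "jaw": 0.6},
    {"translation": [0, 0, 0.4], "spin": 0, "jaw": 0.6},
    {"translation": [0, 0, 0.55], "spin": 0, "jaw": 0.6},
    {"translation": [0, 0, 0.55], "spin": 0, "jaw": 0.6},
  ],
)

```text
time: 10.0
tool_pos: [0.4665, 0.0471, -0.0065]
tool_rot: [3.142, -0.0, 3.141]
contact_force: [-0.2, 0.7, -1.5]
opening: 0.0646
grip_force: 15.0
```

Call:
send_rows(
  targets=[
    {"translation": [0, 0, 0.05], "spin": 0, "jaw": 0.6},
    {"translation": [0, 0, 0.1], "spin": 0, "jaw": 0.6},
    {"translation": [0, 0, 0.1], "spin": 0, "jaw": 0.6},
    {"translation": [0, 0, 0.1], "spin": 0, "jaw": 0.6},
    {"translation": [0, 0, 0.1], "spin": 0, "jaw": 0.6},
  ],
)

```text
time: 10.5
tool_pos: [0.4667, 0.0471, -0.0071]
tool_rot: [3.142, 0.0, 3.141]
contact_force: [-0.7, -0.4, 4.9]
opening: 0.0651
grip_force: 15.0
```

Call:
send_rows(
  targets=[
    {"translation": [0, 0, 0], "spin": 0, "jaw": 0.73},
    {"translation": [0, 0, 0], "spin": 0, "jaw": 0.78},
    {"translation": [0, 0, 0], "spin": 0, "jaw": 0.85},
    {"translation": [0, 0, 0], "spin": 0, "jaw": 0.9},
    {"translation": [0, 0, 0], "spin": 0, "jaw": 0.9},
  ],
)

```text
time: 11.0
tool_pos: [0.4667, 0.0472, -0.0074]
tool_rot: [3.141, 0.0, 3.141]
contact_force: [-0.8, 0.7, 1.6]
opening: 0.082
grip_force: 0.7
```

Call:
send_rows(
  targets=[
    {"translation": [0, 0, -1], "spin": 0, "jaw": 1},
    {"translation": [0, 0, -4], "spin": 0, "jaw": 1},
    {"translation": [0, 0, -8], "spin": 0, "jaw": 1},
    {"translation": [0, 0, -11], "spin": 0, "jaw": 1},
    {"translation": [0, 0, -12], "spin": 0, "jaw": 1},
  ],
)

```text
time: 11.5
tool_pos: [0.4683, 0.047, 0.1161]
tool_rot: [-3.141, 0.006, 3.141]
contact_force: [0.9, 0.5, -0.6]
opening: 0.0917
grip_force: 0.0
```

Call:
send_rows(
  targets=[
    {"translation": [0, 0, 0], "spin": 0, "jaw": 1},
    {"translation": [0, 0, 0], "spin": 0, "jaw": 1},
    {"translation": [0, 0, 0], "spin": 0, "jaw": 1},
    {"translation": [0, 0, 0], "spin": 0, "jaw": 1},
    {"translation": [0, 0, 0], "spin": 0, "jaw": 1},
  ],
)

```text
time: 12.0
tool_pos: [0.4661, 0.0471, 0.1117]
tool_rot: [3.141, -0.002, 3.141]
contact_force: [0.3, -0.0, 0.3]
opening: 0.092
grip_force: 0.0
```

Run:
```python
from meas import *
p,d,s=shot(); p,d,s=shot("w7"); saucer(p,d,s,(314,270),330,base=.009)
P=cloud("wrist",d,s); m=(P[...,2]>.02)&(P[...,2]<.04)&(abs(P[...,0]-.466)<.05)&(abs(P[...,1]-.047)<.05)
Q=P[m]; A=np.c_[Q[:,:2]-Q[:,:2].mean(0),np.ones(len(Q))]; print("rim plane",np.linalg.lstsq(A,Q[:,2],rcond=None)[0])
items(p,d,s,.02)
```

```text
t 12.05 [0.4661 0.0471 0.1117] [0.4662 0.0471 0.1118] yaw 3.1410 op 0.0918 F [ 0.1 -0.7 -0.8]
t 12.10 [0.4662 0.0471 0.1118] [0.4663 0.0471 0.112 ] yaw 3.1410 op 0.0917 F [0.5 0.3 1.1]
wrist 0.018 [0.46994301 0.04572155 0.03398155]
wrist 0.026999999999999996 [0.46725185 0.04572786 0.03286626]
rim plane [-0.01385465 -0.0016994   0.02658213]
[314. 231.] 2054 [467.8  45.7] [66. 65.] 2.3 mean [469.  46.  27.] pca -0.9
```

Saucer is down and level, with its rim at 26.6 mm and its centre at (467,46) mm. Now the pot.

Call:
send_rows(
  targets=[
    {"translation": [-1, -1.3, 0], "spin": 0, "jaw": 1},
    {"translation": [-3, -4, 0], "spin": 0, "jaw": 1},
    {"translation": [-5.7, -7.5, 0], "spin": 0, "jaw": 1},
    {"translation": [-8.4, -11, 0], "spin": 0, "jaw": 1},
    {"translation": [-11, -14.5, 0], "spin": 0, "jaw": 1},
  ],
)

```text
time: 12.6
tool_pos: [0.5779, -0.1007, 0.1125]
tool_rot: [-3.141, 0.001, 3.141]
contact_force: [0.5, -0.1, -0.5]
opening: 0.0918
grip_force: 0.0
```

Call:
send_rows(
  targets=[
    {"translation": [-2.7, -3.5, 0], "spin": 0, "jaw": 1},
    {"translation": [-5.4, -7.1, 0], "spin": 0, "jaw": 1},
    {"translation": [-7.9, -10.4, 0], "spin": 0, "jaw": 1},
    {"translation": [-9.2, -12.2, 0], "spin": 0, "jaw": 1},
    {"translation": [-9.2, -12.2, 0], "spin": 0, "jaw": 1},
  ],
)

```text
time: 13.1
tool_pos: [0.6693, -0.2244, 0.1111]
tool_rot: [-3.141, 0.0, 3.138]
contact_force: [-1.4, 0.9, -0.6]
opening: 0.0918
grip_force: 0.0
```

Call:
send_rows(
  targets=[
    {"translation": [0, 0, 0], "spin": 0, "jaw": 1},
    {"translation": [0, 0, 0], "spin": 0, "jaw": 1},
    {"translation": [0, 0, 0], "spin": 0, "jaw": 1},
    {"translation": [0, 0, 0], "spin": 0, "jaw": 1},
    {"translation": [0, 0, 0], "spin": 0, "jaw": 1},
  ],
)

```text
time: 13.6
tool_pos: [0.6684, -0.2195, 0.1129]
tool_rot: [-3.141, 0.0, -3.141]
contact_force: [0.4, 1.1, -0.4]
opening: 0.0915
grip_force: 0.0
```

```bash
cat >> meas.py <<'E'
def ring(p,d,s,r,z,zlo,zhi,seed,ymax):
    P=cloud("wrist",d,s); m=(P[...,2]>zlo)&(P[...,2]<zhi);m[ymax:]=0; m=comp(m,seed,25)
    k=cv2.findContours(m.astype(np.uint8),0,1)[0][0].reshape(-1,2);k=k[(k[:,1]<ymax-5)]
    X=plane("wrist",k,z,s)[:,:2]; c=X.mean(0); print("ring",m.sum(),least_squares(lambda q:np.hypot(*(X-q).T)-r,c,loss="soft_l1",f_scale=.002).x, "z95 %.4f"%np.percentile(P[m][:,2],95))
E
python3 - <<'E'
from meas import *
p,d,s=shot(); p,d,s=shot("w8"); ring(p,d,s,.0275,.052,.04,.07,(314,270),330)
E
```

```text
t 13.65 [ 0.6684 -0.2195  0.1129] [ 0.6684 -0.2196  0.1129] yaw -3.1416 op 0.0917 F [ 0.4 -0.2  0.3]
t 13.70 [ 0.6684 -0.2196  0.1129] [ 0.6684 -0.2197  0.1128] yaw 3.1415 op 0.0917 F [ 0.2 -0.2  0.8]
ring 2366 [ 0.668224   -0.22069342] z95 0.0534
```

View pics/w8.png

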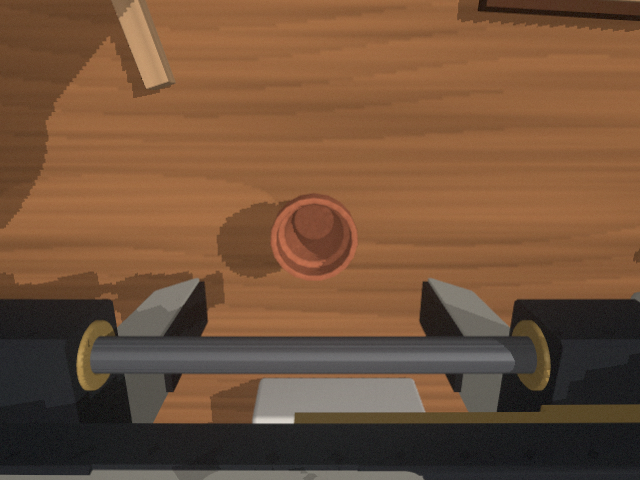

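The pot (314,237) is centred under the gripper. Descend, grip the rim band and lift.

Call:
send_rows(
  targets=[
    {"translation": [0, -0.1, 1.5], "spin": 0, "jaw": 1},
    {"translation": [0, -0.1, 4.5], "spin": 0, "jaw": 1},
    {"translation": [0, -0.1, 7.5], "spin": 0, "jaw": 1},
    {"translation": [0, -0.1, 9.6], "spin": 0, "jaw": 1},
    {"translation": [0, -0.1, 10.3], "spin": 0, "jaw": 1},
  ],
)

```text
time: 14.2
tool_pos: [0.6662, -0.2201, 0.0053]
tool_rot: [3.139, -0.006, 3.141]
contact_force: [-0.5, -0.0, -0.3]
opening: 0.0918
grip_force: 0.0
```

Call:
send_rows(
  targets=[
    {"translation": [0, 0, 0], "spin": 0, "jaw": 0.8},
    {"translation": [0, 0, 0], "spin": 0, "jaw": 0.7},
    {"translation": [0, 0, 0], "spin": 0, "jaw": 0.5},
    {"translation": [0, 0, 0], "spin": 0, "jaw": 0.5},
    {"translation": [0, 0, 0], "spin": 0, "jaw": 0.5},
  ],
  force=15,
)

```text
time: 14.7
tool_pos: [0.6688, -0.2211, 0.0104]
tool_rot: [-3.141, 0.001, 3.141]
contact_force: [-0.2, 2.1, 1.1]
opening: 0.0566
grip_force: 0.6
```

Call:
send_rows(
  targets=[
    {"translation": [0, 0, 0], "spin": 0, "jaw": 0.5},
    {"translation": [0, 0, 0], "spin": 0, "jaw": 0.5},
    {"translation": [0, 0, 0], "spin": 0, "jaw": 0.5},
    {"translation": [0, 0, 0], "spin": 0, "jaw": 0.5},
    {"translation": [0, 0, 0], "spin": 0, "jaw": 0.5},
  ],
)

```text
time: 15.2
tool_pos: [0.6687, -0.221, 0.0103]
tool_rot: [-3.141, 0.001, 3.141]
contact_force: [-1.7, 1.7, 5.7]
opening: 0.0536
grip_force: 15.0
```

Call:
send_rows(
  targets=[
    {"translation": [0, 0, -0.4], "spin": 0, "jaw": 0.5},
    {"translation": [0, 0, -1.5], "spin": 0, "jaw": 0.5},
    {"translation": [0, 0, -4], "spin": 0, "jaw": 0.5},
    {"translation": [0, 0, -6.3], "spin": 0, "jaw": 0.5},
    {"translation": [0, 0, -7], "spin": 0, "jaw": 0.5},
  ],
)

```text
time: 15.7
tool_pos: [0.6699, -0.2218, 0.083]
tool_rot: [-3.139, 0.005, 3.141]
contact_force: [0.5, -0.3, -1.4]
opening: 0.0538
grip_force: 15.0
```

Call:
send_rows(
  targets=[
    {"translation": [0.8, 1.1, 0], "spin": 0, "jaw": 0.5},
    {"translation": [2.4, 3.2, 0], "spin": 0, "jaw": 0.5},
    {"translation": [4.8, 6.4, 0], "spin": 0, "jaw": 0.5},
    {"translation": [7.2, 9.5, 0], "spin": 0, "jaw": 0.5},
    {"translation": [9.6, 12.7, 0], "spin": 0, "jaw": 0.5},
  ],
)

```text
time: 16.2
tool_pos: [0.571, -0.093, 0.0789]
tool_rot: [3.141, -0.001, 3.14]
contact_force: [0.1, 0.7, -1.1]
opening: 0.0539
grip_force: 15.0
```

Call:
send_rows(
  targets=[
    {"translation": [2.4, 3.2, 0], "spin": 0, "jaw": 0.5},
    {"translation": [4.8, 6.4, 0], "spin": 0, "jaw": 0.5},
    {"translation": [7.2, 9.5, 0], "spin": 0, "jaw": 0.5},
    {"translation": [9.4, 12.4, 0], "spin": 0, "jaw": 0.5},
    {"translation": [10.5, 14, 0], "spin": 0, "jaw": 0.5},
  ],
)

```text
time: 16.7
tool_pos: [0.465, 0.0479, 0.0792]
tool_rot: [3.141, -0.002, -3.141]
contact_force: [0.5, -0.9, -0.2]
opening: 0.0533
grip_force: 15.0
```

Call:
send_rows(
  targets=[
    {"translation": [0, 0, 0], "spin": 0, "jaw": 0.5},
    {"translation": [0, 0, 0], "spin": 0, "jaw": 0.5},
    {"translation": [0, 0, 0], "spin": 0, "jaw": 0.5},
    {"translation": [0, 0, 0], "spin": 0, "jaw": 0.5},
    {"translation": [0, 0, 0], "spin": 0, "jaw": 0.5},
  ],
)

```text
time: 17.2
tool_pos: [0.468, 0.0454, 0.0793]
tool_rot: [3.142, -0.0, 3.14]
contact_force: [0.4, -0.7, -0.3]
opening: 0.0538
grip_force: 15.0
```

Run:
```python
from meas import *
p,d,s=shot(); p,d,s=shot("w9")
P=cloud("wrist",d,s); m=(P[...,2]>.09)&(P[...,2]<.14)&(abs(P[...,1]-.0465)<.024); m[330:]=0; Q=P[m]; print(m.sum(),np.round(np.percentile(Q,[1,50,99],axis=0),4))
A=np.c_[Q[:,:2]-Q[:,:2].mean(0),np.ones(len(Q))]; print(np.linalg.lstsq(A,Q[:,2],rcond=None)[0])
for n in("scene","side"): p,d=read_camera(n); cv2.imwrite(f"pics/{n}2.png",p[:,:,::-1])
a=cv2.imread("pics/w9.png"); b=cv2.imread("pics/scene2.png")[130:290,240:420]; c=cv2.imread("pics/side2.png")[180:340,260:440]
cv2.imwrite("pics/c2.png",cv2.vconcat([cv2.resize(a[150:360],(720,236)),cv2.resize(cv2.hconcat([b,c]),(720,320))]))
```

```text
t 17.25 [0.468  0.0454 0.0793] [0.4679 0.0455 0.0794] yaw 3.1401 op 0.0536 F [-0.1 -0.3 -0.3]
t 17.30 [0.4679 0.0455 0.0794] [0.4678 0.0456 0.0794] yaw 3.1403 op 0.0533 F [-0.4 -0.3 -1.6]
5639 [[0.4413 0.0228 0.0905]
 [0.4598 0.0485 0.1112]
 [0.4859 0.0698 0.1228]]
[-0.56208647  0.10134064  0.11040644]
```

View pics/c2.png

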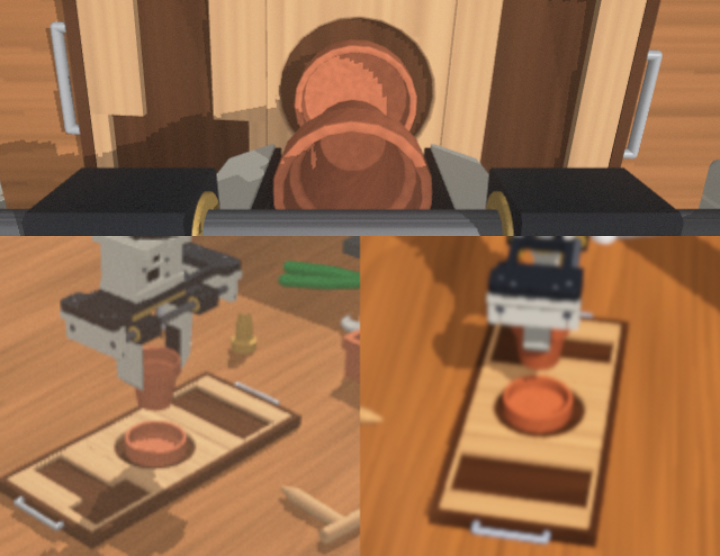

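The pot hangs upright in the gripper above the seated saucer. Lower it.

Call:
send_rows(
  targets=[
    {"translation": [0, 0, 0.8], "spin": 0, "jaw": 0.5},
    {"translation": [0, 0, 2.4], "spin": 0, "jaw": 0.5},
    {"translation": [0, 0, 3.9], "spin": 0, "jaw": 0.5},
    {"translation": [0, 0, 4.8], "spin": 0, "jaw": 0.5},
    {"translation": [0, 0, 5], "spin": 0, "jaw": 0.5},
  ],
)

```text
time: 17.9
tool_pos: [0.4668, 0.0462, 0.0283]
tool_rot: [3.141, -0.002, 3.141]
contact_force: [1.1, -0.9, -1.2]
opening: 0.0534
grip_force: 15.0
```

Call:
send_rows(
  targets=[
    {"translation": [0, 0, 0], "spin": 0, "jaw": 0.5},
    {"translation": [0, 0, 0.1], "spin": 0, "jaw": 0.5},
    {"translation": [0, 0, 0.25], "spin": 0, "jaw": 0.5},
    {"translation": [0, 0, 0.4], "spin": 0, "jaw": 0.5},
    {"translation": [0, 0, 0.4], "spin": 0, "jaw": 0.5},
  ],
)

```text
time: 18.4
tool_pos: [0.4675, 0.0461, 0.0255]
tool_rot: [3.142, 0.0, 3.141]
contact_force: [-0.4, 0.0, -0.9]
opening: 0.0532
grip_force: 15.0
```

Call:
send_rows(
  targets=[
    {"translation": [0, 0, 0.05], "spin": 0, "jaw": 0.5},
    {"translation": [0, 0, 0.1], "spin": 0, "jaw": 0.5},
    {"translation": [0, 0, 0.15], "spin": 0, "jaw": 0.5},
    {"translation": [0, 0, 0.2], "spin": 0, "jaw": 0.5},
    {"translation": [0, 0, 0.2], "spin": 0, "jaw": 0.5},
  ],
)

```text
time: 18.9
tool_pos: [0.4675, 0.0461, 0.0234]
tool_rot: [3.141, -0.0, 3.141]
contact_force: [0.6, 0.0, -1.0]
opening: 0.0535
grip_force: 15.0
```

Call:
send_rows(
  targets=[
    {"translation": [0, 0, 0.04], "spin": 0, "jaw": 0.5},
    {"translation": [0, 0, 0.08], "spin": 0, "jaw": 0.5},
    {"translation": [0, 0, 0.1], "spin": 0, "jaw": 0.5},
    {"translation": [0, 0, 0.1], "spin": 0, "jaw": 0.5},
    {"translation": [0, 0, 0.1], "spin": 0, "jaw": 0.5},
  ],
)

```text
time: 19.4
tool_pos: [0.4677, 0.0461, 0.0232]
tool_rot: [3.142, 0.001, 3.141]
contact_force: [-2.1, -0.1, 7.4]
opening: 0.0537
grip_force: 15.0
```

Call:
send_rows(
  targets=[
    {"translation": [0, 0, 0], "spin": 0, "jaw": 0.6},
    {"translation": [0, 0, 0], "spin": 0, "jaw": 0.65},
    {"translation": [0, 0, 0], "spin": 0, "jaw": 0.75},
    {"translation": [0, 0, 0], "spin": 0, "jaw": 0.9},
    {"translation": [0, 0, 0], "spin": 0, "jaw": 1},
  ],
)

```text
time: 19.9
tool_pos: [0.4675, 0.0461, 0.0224]
tool_rot: [3.142, -0.0, 3.141]
contact_force: [0.0, -0.6, -0.4]
opening: 0.0792
grip_force: 0.0
```

Call:
send_rows(
  targets=[
    {"translation": [0, 0, 0], "spin": 0, "jaw": 1},
    {"translation": [0, 0, -1], "spin": 0, "jaw": 1},
    {"translation": [0, 0, -4], "spin": 0, "jaw": 1},
    {"translation": [0, 0, -8], "spin": 0, "jaw": 1},
    {"translation": [0, 0, -10], "spin": 0, "jaw": 1},
  ],
)

```text
time: 20.4
tool_pos: [0.4688, 0.046, 0.126]
tool_rot: [-3.141, 0.004, 3.141]
contact_force: [0.3, 0.0, 0.2]
opening: 0.0918
grip_force: 0.0
```

Call:
send_rows(
  targets=[
    {"translation": [-1, 0, -1], "spin": 0, "jaw": 1},
    {"translation": [-3, 0, -3], "spin": 0, "jaw": 1},
    {"translation": [-6, 0, -4], "spin": 0, "jaw": 1},
    {"translation": [-9, 0, -4], "spin": 0, "jaw": 1},
    {"translation": [-12, 0, -4], "spin": 0, "jaw": 1},
  ],
)

```text
time: 20.9
tool_pos: [0.5888, 0.046, 0.164]
tool_rot: [-3.142, 0.002, 3.141]
contact_force: [0.5, 0.4, -0.4]
opening: 0.0916
grip_force: 0.0
```

Call:
send_rows(
  targets=[
    {"translation": [-1, 0.5, 0], "spin": 0, "jaw": 1},
    {"translation": [-1, 1, 0], "spin": 0, "jaw": 1},
    {"translation": [-1, 1, 0], "spin": 0, "jaw": 1},
    {"translation": [-1, 1, 0], "spin": 0, "jaw": 1},
    {"translation": [-1, 1, 0], "spin": 0, "jaw": 1},
  ],
)

```text
time: 21.4
tool_pos: [0.5969, 0.056, 0.163]
tool_rot: [3.142, 0.0, 3.141]
contact_force: [-0.3, 1.1, 0.3]
opening: 0.0919
grip_force: 0.0
```

Run:
```python
from meas import *
p,d,s=shot(); p,d,s=shot("w10"); items(p,d,s,.006); print("hi");items(p,d,s,.02)
P=cloud("wrist",d,s); m=(P[...,2]>.055)&(P[...,2]<.08)&(abs(P[...,0]-.467)<.04)&(abs(P[...,1]-.046)<.04)
Q=P[m]; A=np.c_[Q[:,:2]-Q[:,:2].mean(0),np.ones(len(Q))]; print("pot rim",m.sum(),Q.mean(0),np.linalg.lstsq(A,Q[:,2],rcond=None)[0])
```

```text
t 21.45 [0.5969 0.056  0.163 ] [0.5971 0.0559 0.1629] yaw 3.1410 op 0.0916 F [-0.5  0.8  1.2]
t 21.50 [0.5971 0.0559 0.1629] [0.5972 0.0559 0.1629] yaw 3.1410 op 0.0918 F [ 0.  -0.3 -0.3]
[306.  65.] 57600 [492.1  45.7] [339. 102.] 89.0 mean [489.  49.  15.] pca 88.9
[332. 286.] 2459 [658.   74.2] [56. 96.] 78.7 mean [669.  70.  15.] pca -8.8
[503. 278.] 1583 [665.9 227.1] [89. 29.] 6.2 mean [663. 222.  12.] pca 11.5
[262. 396.] 1589 [784.6  13.9] [ 66. 131.] 8.9 mean [782.   5.  18.] pca -78.7
[454. 403.] 318 [796.7 192.7] [14. 29.] 73.4 mean [794. 191.  13.] pca -20.8
hi
[300.  35.] 4710 [475.4  46.3] [51. 65.] 4.0 mean [473.  45.  46.] pca -89.3
[267. 391.] 834 [777.7  14. ] [ 52. 131.] 5.9 mean [772.  11.  24.] pca -82.5
pot rim 1353 [0.47786187 0.04433829 0.06450853] [0.02361111 0.00291072 0.06450853]
```

View pics/w10.png

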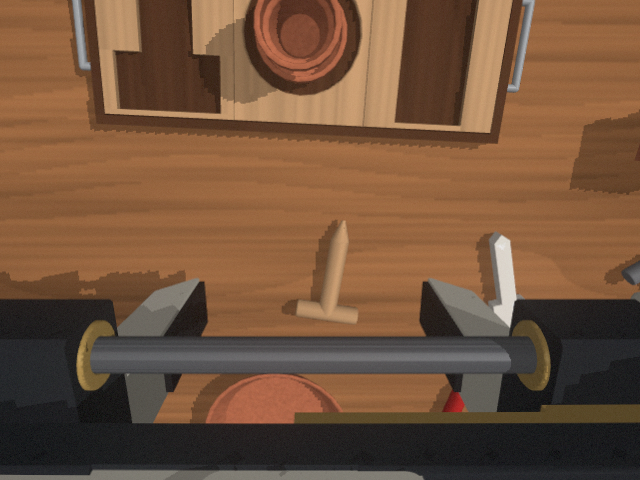

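The pot stands level in the saucer (rim at 64.5 mm, as expected). The dibber runs from its tip at (344,221) to its handle at (327,311), so its origin is about (672,71.5) mm with yaw −11.3°.

Call:
send_rows(
  targets=[
    {"translation": [-1, 0.3, 1], "spin": 2, "jaw": 1},
    {"translation": [-3, 0.8, 4], "spin": 5, "jaw": 1},
    {"translation": [-5.5, 1.2, 8], "spin": 8.5, "jaw": 0.8},
    {"translation": [-7.5, 1.55, 11], "spin": 11.3, "jaw": 0.6},
    {"translation": [-7.5, 1.55, 12], "spin": 11.3, "jaw": 0.6},
  ],
)

```text
time: 22.0
tool_pos: [0.6719, 0.0716, 0.0382]
tool_rot: [-3.141, -0.005, 2.943]
contact_force: [-1.0, 0.1, -0.2]
opening: 0.0721
grip_force: 0.0
```

Call:
send_rows(
  targets=[
    {"translation": [0, 0, 0], "spin": 0, "jaw": 0.6},
    {"translation": [0, 0, 0], "spin": 0, "jaw": 0.6},
    {"translation": [0, 0, 0], "spin": 0, "jaw": 0.6},
    {"translation": [0, 0, 0], "spin": 0, "jaw": 0.6},
    {"translation": [0, 0, 0], "spin": 0, "jaw": 0.6},
  ],
)

```text
time: 22.5
tool_pos: [0.6729, 0.0714, 0.044]
tool_rot: [3.141, 0.002, 2.944]
contact_force: [-0.2, 0.7, 0.5]
opening: 0.055
grip_force: 0.0
```

```bash
cat >> meas.py <<'E'
def shaft(d,s,zlo,zhi,seed,ymax):
    "axis of the visible narrow part: points in world, relative to the tool axis"
    P=cloud("wrist",d,s); m=(P[...,2]>zlo)&(P[...,2]<zhi); m[ymax:]=0; m=comp(m,seed,20); X=P[m][:,:2]
    c=X.mean(0); v=np.linalg.svd(X-c,full_matrices=0)[2][0]; v*=np.sign(v[0])
    t=(X-c)@v; n=np.array([-v[1],v[0]]); print("shaft n",m.sum(),"yaw deg %.1f"%np.degrees(np.arctan2(v[1],v[0])),"near end",np.round(c+t.min()*v,4),"tcp lateral mm %.1f"%((s["tool_pos"][:2]-c)@n*1000),"tcp ahead of near end mm %.1f"%(((s["tool_pos"][:2]-c)@v-t.min())*1000))
E
python3 - <<'E'
from meas import *
p,d,s=shot(); p,d,s=shot("w11"); shaft(d,s,.005,.03,(312,210),290)
E
```

```text
t 22.55 [0.6729 0.0714 0.044 ] [0.6728 0.0714 0.0436] yaw 2.9439 op 0.0551 F [-0.8  0.8  0.4]
t 22.60 [0.6728 0.0714 0.0436] [0.6727 0.0714 0.0433] yaw 2.9439 op 0.0549 F [-0.8 -0.3 -0.1]
shaft n 4686 yaw deg -7.6 near end [0.6102 0.0795] tcp lateral mm 0.3 tcp ahead of near end mm 63.1
```

View pics/w11.png

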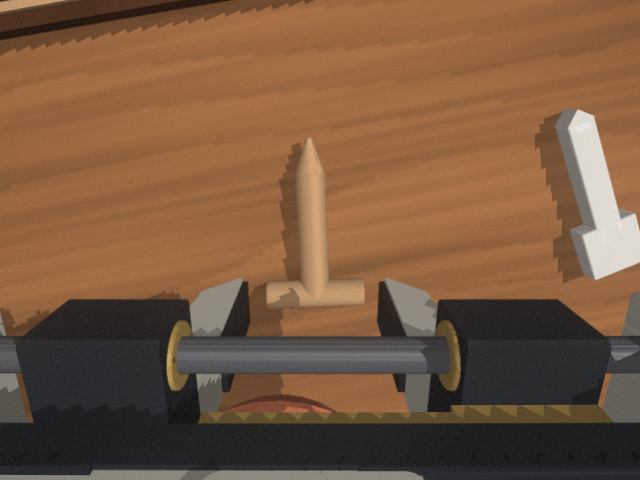

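The dibber (tip (309,140), handle (316,293)) is turned about 3° relative to the tool. I'll correct that, then descend and grip the shaft at its origin.

Call:
send_rows(
  targets=[
    {"translation": [0, -0.1, 1], "spin": -2.8, "jaw": 0.6},
    {"translation": [0, -0.1, 3], "spin": -2.8, "jaw": 0.6},
    {"translation": [0, -0.1, 5], "spin": -2.8, "jaw": 0.6},
    {"translation": [0, -0.1, 5.9], "spin": -2.8, "jaw": 0.6},
    {"translation": [0, -0.1, 6.1], "spin": -2.8, "jaw": 0.6},
  ],
)

```text
time: 23.1
tool_pos: [0.6716, 0.0705, -0.0197]
tool_rot: [-3.141, -0.002, 2.993]
contact_force: [0.6, -0.4, -0.0]
opening: 0.0549
grip_force: 0.0
```

Call:
send_rows(
  targets=[
    {"translation": [0, 0, 0], "spin": 0, "jaw": 0.6},
    {"translation": [0, 0, 0], "spin": 0, "jaw": 0.6},
    {"translation": [0, 0, 0], "spin": 0, "jaw": 0.4},
    {"translation": [0, 0, 0], "spin": 0, "jaw": 0.2},
    {"translation": [0, 0, 0], "spin": 0, "jaw": 0.1},
  ],
  force=15,
)

```text
time: 23.6
tool_pos: [0.6726, 0.0705, -0.018]
tool_rot: [3.141, 0.001, 2.993]
contact_force: [0.3, -0.1, -0.3]
opening: 0.0355
grip_force: 0.0
```

Call:
send_rows(
  targets=[
    {"translation": [0, 0, 0], "spin": 0, "jaw": 0.05},
    {"translation": [0, 0, 0], "spin": 0, "jaw": 0.05},
    {"translation": [0, 0, 0], "spin": 0, "jaw": 0.05},
    {"translation": [0, 0, 0], "spin": 0, "jaw": 0.05},
    {"translation": [0, 0, 0], "spin": 0, "jaw": 0.05},
  ],
)

```text
time: 24.1
tool_pos: [0.6724, 0.0705, -0.0185]
tool_rot: [3.141, -0.0, 2.993]
contact_force: [0.1, 0.4, 0.7]
opening: 0.0155
grip_force: 15.0
```

The dibber is gripped. At placement the gripper body will overhang the pot. From the earlier side and scene depth the body's underside is at least 62 mm above the fingertips, which puts it at about 77 mm, so it clears the pot rim (65 mm). Lift and carry.

Call:
send_rows(
  targets=[
    {"translation": [0, 0, -1], "spin": 0, "jaw": 0.05},
    {"translation": [0, 0, -3], "spin": 0, "jaw": 0.05},
    {"translation": [0, 0, -5.5], "spin": 0, "jaw": 0.05},
    {"translation": [0, 0, -7.5], "spin": 0, "jaw": 0.05},
    {"translation": [0, 0, -8], "spin": 0, "jaw": 0.05},
  ],
)

```text
time: 24.6
tool_pos: [0.6741, 0.0705, 0.0651]
tool_rot: [3.141, 0.005, 2.993]
contact_force: [0.4, 0.4, -1.0]
opening: 0.0152
grip_force: 15.0
```

Call:
send_rows(
  targets=[
    {"translation": [2, -1.7, 0], "spin": -1, "jaw": 0.05},
    {"translation": [5, -4.3, 0], "spin": -2, "jaw": 0.05},
    {"translation": [8, -6.9, 0], "spin": -3, "jaw": 0.05},
    {"translation": [11, -9.5, 0], "spin": -5, "jaw": 0.05},
    {"translation": [14, -12.1, 0], "spin": -5.75, "jaw": 0.05},
  ],
)

```text
time: 25.1
tool_pos: [0.5142, -0.0289, 0.0611]
tool_rot: [3.142, -0.001, 3.094]
contact_force: [0.9, -0.2, -0.0]
opening: 0.0153
grip_force: 15.0
```

```bash
cat >> meas.py <<'E'
def togo(x,y,yawdeg,s=None):
    s=s or monitor.observe(); R=Rn.from_euler("xyz",s["tool_rot"]).as_matrix()
    v=R.T@np.array([x-s["tool_pos"][0],y-s["tool_pos"][1],0]); dy=(np.degrees(s["tool_rot"][2])-yawdeg+180)%360-180
    print("togo cm",np.round(v*100,2),"spin",round(dy,2))
E
python3 - <<'E'
from meas import *
for i in range(4): p,d,s=shot("w12")
togo(.4757,-.0539,180-2.75)
E
```

```text
t 25.15 [ 0.5142 -0.0289  0.0611] [ 0.5081 -0.0307  0.0603] yaw 3.0938 op 0.0150 F [-5.2 -1.6 -1.2]
t 25.20 [ 0.5081 -0.0307  0.0603] [ 0.5111 -0.0297  0.0608] yaw 3.0910 op 0.0155 F [-0.1  0.6 -0.6]
t 25.25 [ 0.5111 -0.0297  0.0608] [ 0.5141 -0.0292  0.0614] yaw 3.0907 op 0.0158 F [ 0.3  0.3 -0.6]
t 25.30 [ 0.5141 -0.0292  0.0614] [ 0.5159 -0.0288  0.0617] yaw 3.0914 op 0.0153 F [ 0.5  0.1 -0.3]
togo cm [ 3.89 -2.71 -0.  ] spin -0.13
```

Call:
send_rows(
  targets=[
    {"translation": [0.9, -0.65, 0], "spin": 0, "jaw": 0.05},
    {"translation": [2, -1.4, 0], "spin": 0, "jaw": 0.05},
    {"translation": [3.1, -2.2, 0], "spin": 0, "jaw": 0.05},
    {"translation": [3.7, -2.65, 0], "spin": 0, "jaw": 0.05},
    {"translation": [3.7, -2.65, 0], "spin": 0, "jaw": 0.05},
  ],
)

```text
time: 25.8
tool_pos: [0.4768, -0.0536, 0.0615]
tool_rot: [3.141, -0.001, 3.092]
contact_force: [-0.6, -0.6, -0.6]
opening: 0.0156
grip_force: 15.0
```

Call:
send_rows(
  targets=[
    {"translation": [0, 0, 0], "spin": 0, "jaw": 0.05},
    {"translation": [0, 0, 0], "spin": 0, "jaw": 0.05},
    {"translation": [0, 0, 0], "spin": 0, "jaw": 0.05},
    {"translation": [0, 0, 0], "spin": 0, "jaw": 0.05},
    {"translation": [0, 0, 0], "spin": 0, "jaw": 0.05},
  ],
)

```text
time: 26.3
tool_pos: [0.4778, -0.0529, 0.0614]
tool_rot: [3.141, -0.0, 3.093]
contact_force: [0.3, 0.4, -0.9]
opening: 0.0152
grip_force: 15.0
```

Run:
```python
from meas import *
p,d,s=shot("w13"); p,d,s=shot("w13")
togo(.4757,-.0539,180-2.75); shaft(d,s,.07,.11,(312,200),280)
P=cloud("wrist",d,s); m=(P[...,2]<.0118)&(P[...,2]>.006); print("floor",m.sum())
```

```text
t 26.35 [ 0.4778 -0.0529  0.0614] [ 0.4778 -0.053   0.0615] yaw 3.0932 op 0.0150 F [-0.3 -1.  -0.8]
t 26.40 [ 0.4778 -0.053   0.0615] [ 0.4778 -0.053   0.0615] yaw 3.0933 op 0.0154 F [-0.2 -0.4 -0.6]
togo cm [ 0.2 -0.1 -0. ] spin -0.02
shaft n 4455 yaw deg -2.6 near end [ 0.4148 -0.0513] tcp lateral mm 1.2 tcp ahead of near end mm 63.0
floor 20200
```

View pics/w13.png

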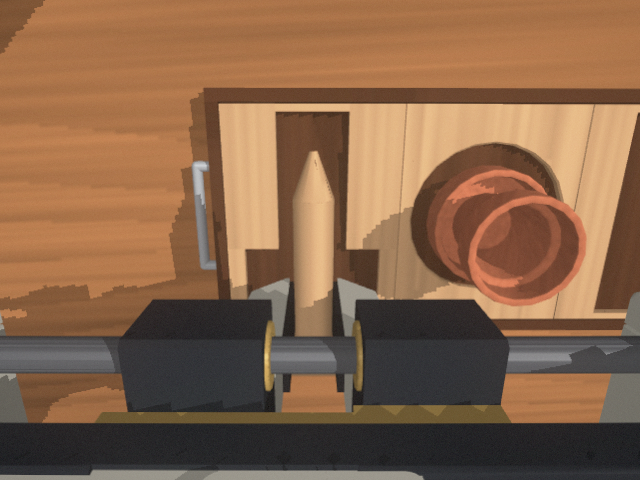

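The dibber tip (314,152) lies over the T stem recess (columns 277–350, end row 112, cross edge row 250). A quick ray-cast check on those edges comes next.

Run:
```python
from meas import *
p,d,s=shot()
print(np.round(plane("wrist",[(277,180),(350,180),(313,112),(247,250),(378,250),(313,250)],.014,s)*1000,1))
```

```text
t 26.45 [ 0.4778 -0.053   0.0615] [ 0.4778 -0.053   0.0615] yaw 3.0932 op 0.0154 F [ 0.1  0.2 -1. ]
[[437.5 -72.9  14. ]
 [439.5 -31.9  14. ]
 [401.8 -50.9  14. ]
 [478.3 -93.8  14. ]
 [482.1 -16.2  14. ]
 [480.2 -54.7  14. ]]
```

Call:
send_rows(
  targets=[
    {"translation": [0.1, 0, 1], "spin": 0, "jaw": 0.05},
    {"translation": [0.1, 0, 3], "spin": 0, "jaw": 0.05},
    {"translation": [0.1, 0, 5], "spin": 0, "jaw": 0.05},
    {"translation": [0.1, 0, 6], "spin": 0, "jaw": 0.05},
    {"translation": [0.1, 0, 6.2], "spin": 0, "jaw": 0.05},
  ],
)

```text
time: 26.95
tool_pos: [0.4757, -0.0528, -0.0019]
tool_rot: [3.141, -0.003, 3.093]
contact_force: [-0.3, 0.1, -0.2]
opening: 0.0154
grip_force: 15.0
```

Call:
send_rows(
  targets=[
    {"translation": [0, 0, 0], "spin": 0, "jaw": 0.05},
    {"translation": [0, 0, 0.3], "spin": 0, "jaw": 0.05},
    {"translation": [0, 0, 0.6], "spin": 0, "jaw": 0.05},
    {"translation": [0, 0, 0.8], "spin": 0, "jaw": 0.05},
    {"translation": [0, 0, 0.8], "spin": 0, "jaw": 0.05},
  ],
)

```text
time: 27.45
tool_pos: [0.4767, -0.053, -0.0085]
tool_rot: [3.141, -0.0, 3.093]
contact_force: [-0.7, -1.2, -0.1]
opening: 0.0156
grip_force: 15.0
```

Call:
send_rows(
  targets=[
    {"translation": [0, 0, 0.05], "spin": 0, "jaw": 0.05},
    {"translation": [0, 0, 0.1], "spin": 0, "jaw": 0.05},
    {"translation": [0, 0, 0.1], "spin": 0, "jaw": 0.05},
    {"translation": [0, 0, 0.1], "spin": 0, "jaw": 0.05},
    {"translation": [0, 0, 0.1], "spin": 0, "jaw": 0.05},
  ],
)

```text
time: 27.95
tool_pos: [0.4767, -0.053, -0.0095]
tool_rot: [3.142, 0.0, 3.093]
contact_force: [-0.0, 0.7, -0.7]
opening: 0.0153
grip_force: 15.0
```

Call:
send_rows(
  targets=[
    {"translation": [0, 0, 0], "spin": 0, "jaw": 0.22},
    {"translation": [0, 0, 0], "spin": 0, "jaw": 0.3},
    {"translation": [0, 0, 0], "spin": 0, "jaw": 0.4},
    {"translation": [0, 0, 0], "spin": 0, "jaw": 0.4},
    {"translation": [0, 0, 0], "spin": 0, "jaw": 0.4},
  ],
)

```text
time: 28.45
tool_pos: [0.4768, -0.0536, -0.0092]
tool_rot: [-3.141, 0.0, 3.093]
contact_force: [-0.7, -5.4, 4.4]
opening: 0.0322
grip_force: 11.9
```

Call:
send_rows(
  targets=[
    {"translation": [0, 0, -1], "spin": 0, "jaw": 0.4},
    {"translation": [0, 0, -4], "spin": 0, "jaw": 0.4},
    {"translation": [0, 0, -8], "spin": 0, "jaw": 0.5},
    {"translation": [0, 0, -12], "spin": 0, "jaw": 0.6},
    {"translation": [0, 0, -15], "spin": 0, "jaw": 0.6},
  ],
)

```text
time: 28.95
tool_pos: [0.4771, -0.0525, 0.1435]
tool_rot: [3.141, 0.002, 3.093]
contact_force: [0.7, -0.1, -0.6]
opening: 0.0536
grip_force: 0.0
```

Call:
send_rows(
  targets=[
    {"translation": [0, 0, 0], "spin": 0, "jaw": 0.6},
    {"translation": [0, 0, 0], "spin": 0, "jaw": 0.6},
    {"translation": [0, 0, 0], "spin": 0, "jaw": 0.6},
    {"translation": [0, 0, 0], "spin": 0, "jaw": 0.6},
    {"translation": [0, 0, 0], "spin": 0, "jaw": 0.6},
  ],
)

```text
time: 29.45
tool_pos: [0.4762, -0.0528, 0.1395]
tool_rot: [3.141, -0.002, 3.093]
contact_force: [0.8, 0.8, 0.2]
opening: 0.055
grip_force: 0.0
```

Run:
```python
from meas import *
p,d,s=shot(); p,d,s=shot("w14")
P=cloud("wrist",d,s); m=(P[...,2]>.017)&(P[...,2]<.035)&(abs(P[...,0]-.46)<.08)&(P[...,1]<-.01)&(P[...,1]>-.1); Q=P[m]
r=cv2.minAreaRect((Q[:,:2]*1000).astype(np.float32)); print(m.sum(),r,"z95 tip/handle",np.percentile(Q[Q[:,0]<.455][:,2],95),np.percentile(Q[Q[:,0]>.49][:,2],95))
togo(.397,-.307,180+18)
```

```text
t 29.50 [ 0.4762 -0.0528  0.1395] [ 0.4763 -0.0529  0.1397] yaw 3.0929 op 0.0554 F [-0.1 -0.   0.1]
t 29.55 [ 0.4763 -0.0529  0.1397] [ 0.4764 -0.0529  0.1398] yaw 3.0929 op 0.0554 F [-0.2  0.4 -0.5]
3458 ((453.00616455078125, -62.80247116088867), (122.52943420410156, 56.740272521972656), 8.450408935546875) z95 tip/handle 0.02615250523947583 0.026265198479114047
togo cm [  6.7  -25.76  -0.  ] spin -20.79
```

View pics/w14.png

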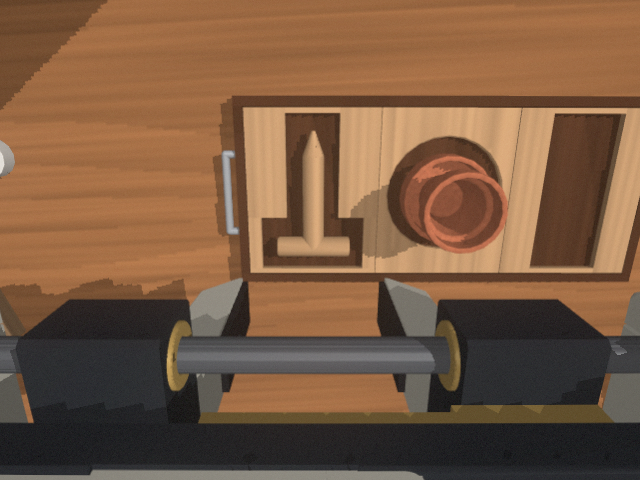

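The dibber (313,190–245) lies centred in the T recess, and the pot and saucer are unmoved. Next, the round marker.

Call:
send_rows(
  targets=[
    {"translation": [0.7, -2.6, 0], "spin": 0, "jaw": 0.6},
    {"translation": [1.7, -6.4, 0], "spin": 0, "jaw": 0.6},
    {"translation": [2.7, -10.3, 0], "spin": 0, "jaw": 0.6},
    {"translation": [3.7, -14.2, 0], "spin": 0, "jaw": 0.6},
    {"translation": [4.5, -17.3, 0], "spin": 0, "jaw": 0.6},
  ],
)

```text
time: 30.05
tool_pos: [0.4226, -0.2255, 0.1403]
tool_rot: [3.141, -0.0, 3.092]
contact_force: [-0.9, -0.3, -0.1]
opening: 0.0551
grip_force: 0.0
```

Call:
send_rows(
  targets=[
    {"translation": [0.7, -2.7, 0], "spin": -5, "jaw": 0.6},
    {"translation": [1.4, -5.4, 0], "spin": -10, "jaw": 0.6},
    {"translation": [2, -7.7, 0], "spin": -15, "jaw": 0.6},
    {"translation": [2.2, -8.5, 0], "spin": -20.8, "jaw": 0.6},
    {"translation": [2.2, -8.5, 0], "spin": -20.8, "jaw": 0.6},
  ],
)

```text
time: 30.55
tool_pos: [0.3968, -0.3086, 0.1401]
tool_rot: [3.141, -0.0, -2.828]
contact_force: [-0.7, -0.1, -0.5]
opening: 0.0549
grip_force: 0.0
```

Call:
send_rows(
  targets=[
    {"translation": [0, 0, 2], "spin": 0, "jaw": 0.6},
    {"translation": [0, 0, 4], "spin": 0, "jaw": 0.6},
    {"translation": [0, 0, 6], "spin": 0, "jaw": 0.6},
    {"translation": [0, 0, 8], "spin": 0, "jaw": 0.6},
    {"translation": [0, 0, 8], "spin": 0, "jaw": 0.6},
  ],
)

```text
time: 31.05
tool_pos: [0.3961, -0.3053, 0.0582]
tool_rot: [3.136, -0.002, -2.829]
contact_force: [-0.3, 0.3, -0.2]
opening: 0.0548
grip_force: 0.0
```

Call:
send_rows(
  targets=[
    {"translation": [0, 0, 0], "spin": 0, "jaw": 0.6},
    {"translation": [0, 0, 0], "spin": 0, "jaw": 0.6},
    {"translation": [0, 0, 0], "spin": 0, "jaw": 0.6},
    {"translation": [0, 0, 0], "spin": 0, "jaw": 0.6},
    {"translation": [0, 0, 0], "spin": 0, "jaw": 0.6},
  ],
)

```text
time: 31.55
tool_pos: [0.3975, -0.3076, 0.061]
tool_rot: [-3.141, 0.0, -2.827]
contact_force: [-0.1, -0.1, 0.3]
opening: 0.055
grip_force: 0.0
```

Run:
```python
from meas import *
p,d,s=shot(); p,d,s=shot("w15"); shaft(d,s,.006,.03,(312,210),330); togo(.397,-.307,198)
```

```text
t 31.60 [ 0.3975 -0.3076  0.061 ] [ 0.3974 -0.3076  0.0608] yaw -2.8273 op 0.0552 F [-0.3  0.3 -0.2]
t 31.65 [ 0.3974 -0.3076  0.0608] [ 0.3974 -0.3076  0.0607] yaw -2.8273 op 0.0550 F [-0.1  0.4 -0.3]
shaft n 4305 yaw deg 19.8 near end [ 0.3463 -0.3265] tcp lateral mm 0.5 tcp ahead of near end mm 54.4
togo cm [ 0.02  0.06 -0.  ] spin 0.01
```

View pics/w15.png

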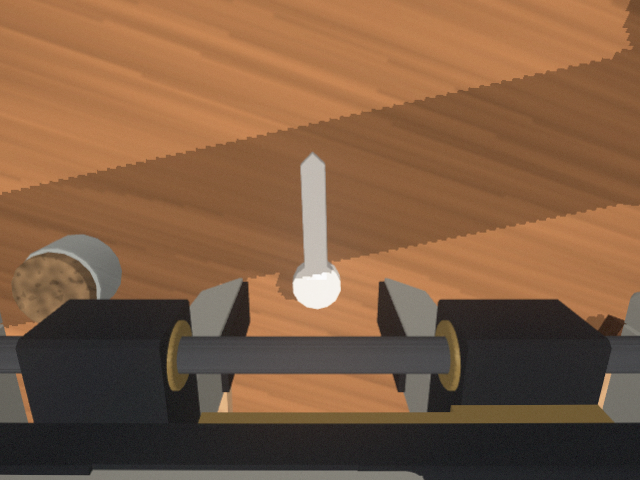

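The marker (tip (313,153), head (316,285)) is centred between the fingers, about 1.5° off in yaw. I'll check clearance to the cork jar at the left (60,270) before descending.

Run:
```python
from meas import *
p,d,s=shot(); P=cloud("wrist",d,s)
R=Rn.from_euler("xyz",s["tool_rot"]).as_matrix()
Q=P[235:298,10:122].reshape(-1,3); Q=Q[Q[:,2]>.01]; T=(Q-s["tool_pos"])@R
print("jar in tool frame xy min/max",T.min(0),T.max(0),"zmax",Q[:,2].max())
```

```text
t 31.70 [ 0.3974 -0.3076  0.0607] [ 0.3973 -0.3075  0.0606] yaw -2.8273 op 0.0550 F [ 0.6 -1.5 -0.5]
jar in tool frame xy min/max [-0.03342291 -0.16887599  0.02203065] [ 0.00514196 -0.12241771  0.05072737] zmax 0.0387055026570238
```

Jar is at least 122 mm away and 39 mm high, so it's clear.

Call:
send_rows(
  targets=[
    {"translation": [0.2, 0, 1.5], "spin": -1.5, "jaw": 0.5},
    {"translation": [0.2, 0, 4], "spin": -1.5, "jaw": 0.5},
    {"translation": [0.2, 0, 6.5], "spin": -1.5, "jaw": 0.5},
    {"translation": [0.2, 0, 7.7], "spin": -1.5, "jaw": 0.5},
    {"translation": [0.2, 0, 7.9], "spin": -1.5, "jaw": 0.5},
  ],
)

```text
time: 32.2
tool_pos: [0.3947, -0.3074, -0.0197]
tool_rot: [3.139, -0.001, -2.801]
contact_force: [1.3, -0.4, 0.5]
opening: 0.0454
grip_force: 0.0
```

Call:
send_rows(
  targets=[
    {"translation": [0, 0, 0], "spin": 0, "jaw": 0.5},
    {"translation": [0, 0, 0], "spin": 0, "jaw": 0.5},
    {"translation": [0, 0, 0], "spin": 0, "jaw": 0.4},
    {"translation": [0, 0, 0], "spin": 0, "jaw": 0.2},
    {"translation": [0, 0, 0], "spin": 0, "jaw": 0.05},
  ],
  force=15,
)

```text
time: 32.7
tool_pos: [0.3956, -0.3083, -0.0181]
tool_rot: [-3.141, 0.0, -2.801]
contact_force: [-0.1, -0.5, 0.1]
opening: 0.0262
grip_force: 0.0
```

Call:
send_rows(
  targets=[
    {"translation": [0, 0, 0], "spin": 0, "jaw": 0.05},
    {"translation": [0, 0, 0], "spin": 0, "jaw": 0.05},
    {"translation": [0, 0, 0], "spin": 0, "jaw": 0.05},
    {"translation": [0, 0, 0], "spin": 0, "jaw": 0.05},
    {"translation": [0, 0, 0], "spin": 0, "jaw": 0.05},
  ],
)

```text
time: 33.2
tool_pos: [0.3954, -0.3081, -0.0184]
tool_rot: [-3.142, 0.0, -2.801]
contact_force: [-0.6, 0.7, 3.5]
opening: 0.0137
grip_force: 15.0
```

Gripped. Lift high to clear the pot, then carry it to the straight recess.

Call:
send_rows(
  targets=[
    {"translation": [0, 0, -1], "spin": 0, "jaw": 0.05},
    {"translation": [0, 0, -4], "spin": 0, "jaw": 0.05},
    {"translation": [0, 0, -8], "spin": 0, "jaw": 0.05},
    {"translation": [0, 0, -12], "spin": 0, "jaw": 0.05},
    {"translation": [0, 0, -14], "spin": 0, "jaw": 0.05},
  ],
)

```text
time: 33.7
tool_pos: [0.3963, -0.3091, 0.1254]
tool_rot: [-3.137, 0.002, -2.801]
contact_force: [-0.1, -0.6, -0.8]
opening: 0.0136
grip_force: 15.0
```

Call:
send_rows(
  targets=[
    {"translation": [-0.8, 1.4, 0], "spin": 0, "jaw": 0.05},
    {"translation": [-2.3, 4, 0], "spin": 0, "jaw": 0.05},
    {"translation": [-4, 7.1, 0], "spin": 0, "jaw": 0.05},
    {"translation": [-5.8, 10.3, 0], "spin": 0, "jaw": 0.05},
    {"translation": [-7.6, 13.4, 0], "spin": 0, "jaw": 0.05},
  ],
)

```text
time: 34.2
tool_pos: [0.4212, -0.1538, 0.1204]
tool_rot: [3.139, -0.001, -2.801]
contact_force: [0.3, 0.8, 0.1]
opening: 0.0136
grip_force: 15.0
```

Call:
send_rows(
  targets=[
    {"translation": [-1.5, 2.7, 0], "spin": 0, "jaw": 0.05},
    {"translation": [-3, 5.4, 0], "spin": 0, "jaw": 0.05},
    {"translation": [-4.5, 8, 0], "spin": 0, "jaw": 0.05},
    {"translation": [-6, 10.7, 0], "spin": 0, "jaw": 0.05},
    {"translation": [-7.5, 13.4, 0], "spin": 0, "jaw": 0.05},
  ],
)

```text
time: 34.7
tool_pos: [0.4469, -0.0029, 0.1205]
tool_rot: [3.14, -0.002, -2.801]
contact_force: [0.4, -0.5, -0.6]
opening: 0.0139
grip_force: 15.0
```

Call:
send_rows(
  targets=[
    {"translation": [-1.8, 3.2, 0], "spin": 5, "jaw": 0.05},
    {"translation": [-3.6, 6.4, 0], "spin": 10, "jaw": 0.05},
    {"translation": [-5.4, 9.6, 0], "spin": 15, "jaw": 0.05},
    {"translation": [-6.9, 12.2, 0], "spin": 20, "jaw": 0.05},
    {"translation": [-7.6, 13.4, 0], "spin": 22.2, "jaw": 0.05},
  ],
)

```text
time: 35.2
tool_pos: [0.4736, 0.1496, 0.1203]
tool_rot: [3.141, -0.002, 3.094]
contact_force: [-0.0, -0.4, -0.4]
opening: 0.0139
grip_force: 15.0
```

Call:
send_rows(
  targets=[
    {"translation": [0, 0, 0], "spin": 0, "jaw": 0.05},
    {"translation": [0, 0, 1], "spin": 0, "jaw": 0.05},
    {"translation": [0, 0, 3], "spin": 0, "jaw": 0.05},
    {"translation": [0, 0, 5], "spin": 0, "jaw": 0.05},
    {"translation": [0, 0, 6], "spin": 0, "jaw": 0.05},
  ],
)

```text
time: 35.7
tool_pos: [0.4732, 0.1455, 0.0592]
tool_rot: [-3.141, -0.004, 3.094]
contact_force: [-0.3, 0.6, 0.3]
opening: 0.0138
grip_force: 15.0
```

Call:
send_rows(
  targets=[
    {"translation": [0, 0, 0], "spin": 0, "jaw": 0.05},
    {"translation": [0, 0, 0], "spin": 0, "jaw": 0.05},
    {"translation": [0, 0, 0], "spin": 0, "jaw": 0.05},
    {"translation": [0, 0, 0], "spin": 0, "jaw": 0.05},
    {"translation": [0, 0, 0], "spin": 0, "jaw": 0.05},
  ],
)

```text
time: 36.2
tool_pos: [0.4754, 0.1467, 0.0621]
tool_rot: [3.141, 0.001, 3.095]
contact_force: [0.3, 0.7, -0.9]
opening: 0.0136
grip_force: 15.0
```

Run:
```python
from meas import *
p,d,s=shot(); p,d,s=shot("w16"); shaft(d,s,.07,.11,(312,200),280); togo(.4751,.1466,177.25); recess(p,s)
P=cloud("wrist",d,s); m=(P[...,2]<.0115)&(P[...,2]>.005)&(abs(P[...,1]-.147)<.04)&(P[...,0]<.47)
m=cv2.morphologyEx(m.astype(np.uint8),cv2.MORPH_OPEN,np.ones((5,5)))>0; Q=P[m]
print("floor",len(Q),np.round(np.percentile(Q,[2,98],axis=0),4))
```

```text
t 36.25 [0.4754 0.1467 0.0621] [0.4753 0.1467 0.062 ] yaw 3.0949 op 0.0138 F [ 0.3  0.5 -1. ]
t 36.30 [0.4753 0.1467 0.062 ] [0.4752 0.1467 0.0619] yaw 3.0949 op 0.0137 F [ 0.8 -0.4  0.2]
shaft n 3375 yaw deg -2.5 near end [0.4233 0.1478] tcp lateral mm 1.2 tcp ahead of near end mm 52.0
togo cm [ 0.01 -0.01 -0.  ] spin 0.07
recess [345. 186.] [ 314  136   48  147 2102] [455.9 159.3] [25.7 86.6] 87.1
floor 7210 [[0.4123 0.1228 0.0082]
 [0.468  0.1735 0.0109]]
```

Aligned: the recess floor spans y 123–173 mm, and the marker's end is at (423,148). Lower it.

Call:
send_rows(
  targets=[
    {"translation": [0, 0, 1], "spin": 0, "jaw": 0.05},
    {"translation": [0, 0, 3], "spin": 0, "jaw": 0.05},
    {"translation": [0, 0, 5], "spin": 0, "jaw": 0.05},
    {"translation": [0, 0, 6.1], "spin": 0, "jaw": 0.05},
    {"translation": [0, 0, 6.3], "spin": 0, "jaw": 0.05},
  ],
)

```text
time: 36.8
tool_pos: [0.4739, 0.1465, -0.003]
tool_rot: [-3.141, -0.003, 3.095]
contact_force: [0.9, 0.3, -0.5]
opening: 0.0139
grip_force: 15.0
```

Call:
send_rows(
  targets=[
    {"translation": [0, 0, 0], "spin": 0, "jaw": 0.05},
    {"translation": [0, 0, 0.3], "spin": 0, "jaw": 0.05},
    {"translation": [0, 0, 0.5], "spin": 0, "jaw": 0.05},
    {"translation": [0, 0, 0.7], "spin": 0, "jaw": 0.05},
    {"translation": [0, 0, 0.7], "spin": 0, "jaw": 0.05},
  ],
)

```text
time: 37.3
tool_pos: [0.475, 0.1466, -0.0085]
tool_rot: [3.141, 0.0, 3.095]
contact_force: [0.9, 0.1, 0.2]
opening: 0.0139
grip_force: 15.0
```

Call:
send_rows(
  targets=[
    {"translation": [0, 0, 0.03], "spin": 0, "jaw": 0.05},
    {"translation": [0, 0, 0.07], "spin": 0, "jaw": 0.05},
    {"translation": [0, 0, 0.1], "spin": 0, "jaw": 0.05},
    {"translation": [0, 0, 0.1], "spin": 0, "jaw": 0.05},
    {"translation": [0, 0, 0.1], "spin": 0, "jaw": 0.05},
  ],
)

```text
time: 37.8
tool_pos: [0.4751, 0.1467, -0.0094]
tool_rot: [3.141, 0.0, 3.095]
contact_force: [-1.2, 0.1, 0.6]
opening: 0.014
grip_force: 15.0
```

Call:
send_rows(
  targets=[
    {"translation": [0, 0, 0], "spin": 0, "jaw": 0.2},
    {"translation": [0, 0, 0], "spin": 0, "jaw": 0.25},
    {"translation": [0, 0, 0], "spin": 0, "jaw": 0.3},
    {"translation": [0, 0, 0], "spin": 0, "jaw": 0.3},
    {"translation": [0, 0, 0], "spin": 0, "jaw": 0.3},
  ],
)

```text
time: 38.3
tool_pos: [0.475, 0.1466, -0.0095]
tool_rot: [3.142, 0.0, 3.095]
contact_force: [0.8, -0.3, 0.3]
opening: 0.0276
grip_force: 0.0
```

Call:
send_rows(
  targets=[
    {"translation": [0, 0, -0.5], "spin": 0, "jaw": 0.3},
    {"translation": [0, 0, -3], "spin": 0, "jaw": 0.3},
    {"translation": [0, 0, -7], "spin": 0, "jaw": 0.3},
    {"translation": [0, 0, -11], "spin": 0, "jaw": 0.3},
    {"translation": [0, 0, -15], "spin": 0, "jaw": 0.3},
  ],
)

```text
time: 38.8
tool_pos: [0.4747, 0.1466, 0.1424]
tool_rot: [3.142, -0.0, 3.095]
contact_force: [0.7, 0.3, -1.1]
opening: 0.0276
grip_force: 0.0
```

Call:
send_rows(
  targets=[
    {"translation": [0, -1, -1], "spin": 0, "jaw": 0.3},
    {"translation": [0, -4, -3], "spin": 0, "jaw": 0.3},
    {"translation": [0, -7, -6], "spin": 0, "jaw": 0.3},
    {"translation": [0, -9, -8], "spin": 0, "jaw": 0.3},
    {"translation": [0, -10, -8], "spin": 0, "jaw": 0.3},
  ],
)

```text
time: 39.3
tool_pos: [0.4715, 0.045, 0.2229]
tool_rot: [-3.141, 0.005, 3.093]
contact_force: [0.3, 0.3, -1.3]
opening: 0.028
grip_force: 0.0
```

Call:
send_rows(
  targets=[
    {"translation": [0, 0, 0], "spin": 0, "jaw": 0.3},
    {"translation": [0, 0, 0], "spin": 0, "jaw": 0.3},
    {"translation": [0, 0, 0], "spin": 0, "jaw": 0.3},
    {"translation": [0, 0, 0], "spin": 0, "jaw": 0.3},
    {"translation": [0, 0, 0], "spin": 0, "jaw": 0.3},
  ],
)

```text
time: 39.8
tool_pos: [0.4702, 0.0473, 0.22]
tool_rot: [3.141, -0.001, 3.096]
contact_force: [-0.1, 0.2, 0.3]
opening: 0.0277
grip_force: 0.0
```

Run:
```python
from meas import *
p,d,s=shot(); p,d,s=shot("w17"); P=cloud("wrist",d,s)
def rep(n,x0,x1,y0,y1,z0,z1):
    m=(P[...,0]>x0)&(P[...,0]<x1)&(P[...,1]>y0)&(P[...,1]<y1)&(P[...,2]>z0)&(P[...,2]<z1)
    m=cv2.morphologyEx(m.astype(np.uint8),cv2.MORPH_OPEN,np.ones((3,3)))>0; Q=P[m]
    r=cv2.minAreaRect((Q[:,:2]*1000).astype(np.float32)); A=np.c_[Q[:,:2]-Q[:,:2].mean(0),np.ones(len(Q))]
    print(n,m.sum(),np.round(r[0],1),np.round(r[1]),round(r[2],1),"plane",np.round(np.linalg.lstsq(A,Q[:,2],rcond=None)[0],4),"z95 %.4f"%np.percentile(Q[:,2],95))
rep("marker",.40,.535,.11,.185,.0175,.04); rep("dibber",.40,.535,-.095,-.01,.0185,.04)
rep("pot",.42,.52,.0,.095,.058,.08); rep("saucer",.42,.52,.0,.095,.024,.03); 
for n in("scene","side"):
    f=np.load(f"pics/{n}0.npz"); q,dd=read_camera(n); A=cloud(n,f["d"]); 
    df=(np.abs(f["p"].astype(int)-q).max(2)>60).astype(np.uint8)
    for k,c in dict(scene=dict(stake=(195,341),sqpot=(426,188),sqm=(443,237)),side=dict(stake=(338,167),sqpot=(280,378),sqm=(220,325)))[n].items():
        B=cloud(n,dd)
        print(n,k,df[c[1]-15:c[1]+15,c[0]-25:c[0]+25].sum(), [np.round(Pc[comp((Pc[...,2]>.006)&(Pc[...,2]<.06),c,10)].mean(0)*1000,1) for Pc in(A,B)])
```

```text
t 39.85 [0.4702 0.0473 0.22  ] [0.4702 0.0472 0.2202] yaw 3.0956 op 0.0277 F [ 0.2  0.5 -0.5]
t 39.90 [0.4702 0.0472 0.2202] [0.4702 0.0471 0.2203] yaw 3.0955 op 0.0274 F [-0.3  0.1  0.1]
marker 1767 [472.  148.7] [29. 94.] 80.9 plane [0.0028 0.0221 0.0215] z95 0.0228
dibber 2141 [461.7 -54.3] [56. 94.] 88.4 plane [ 0.0159 -0.021   0.024 ] z95 0.0266
pot 1039 [468.3  44.7] [54. 54.] 85.6 plane [-0.0088  0.0002  0.0648] z95 0.0667
saucer 522 [460.1  44.1] [49. 65.] 13.1 plane [ 0.0019 -0.0002  0.0274] z95 0.0290
scene stake 4 [array([ 537.4, -334.6,   13.3]), array([ 537.7, -334.7,   13.6])]
scene sqpot 0 [array([538. , 349.2,  32.4]), array([537.7, 349.4,  32.2])]
scene sqm 0 [array([679.3, 226.1,  10.4]), array([679.4, 226.2,  10.4])]
side stake 360 [array([ 531.1, -329.6,   13.6]), array([ 534.5, -327.6,   13.5])]
side sqpot 0 [array([540.3, 351.1,  38. ]), array([540.3, 351.2,  38. ])]
side sqm 0 [array([674.8, 231.1,  12. ]), array([674.9, 231.1,  12.1])]
```

All four are seated: marker top at 21.5 mm, dibber top at about 25 mm, and pot rim at 65 mm and level. The look-alikes have not moved.

```bash
python3 -c "
from cell import job
print(job.hand_in())"
```

```text
the job is handed in; nothing more can be done
None
```

The job is handed in: the saucer, then the round pot, the dibber and the round marker are each seated in their recesses, and the look-alikes have not moved. It took about 40 s of the 104 s allowed.

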